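Swing the glue-up clamp home with a wrench inside a wooden box

ROBOT

A 7-joint arm with a two-finger parallel gripper is mounted at the origin on the work surface. World frame = base frame: x ahead of the robot, y to its left, z up, the work surface at z = 0. Lengths are in m, angles in rad, forces in N, time in s.
With the tool pointing down it reaches from about 0.4 to 0.85 m from the base axis. Payload 4.5 kg.
Tool frame: the origin (TCP) lies midway between the tips of the shut fingers; the grasp point (between the pads) lies 19 mm behind it (ctrl.grip_depth is the distance from the TCP to the grasp point, in m); x points along the fingers, y is the direction in which the jaws open and shut, and the axes are right-handed (so a half turn about x gives the same grasp; the last joint's range is limited). The gripper opens to 85 mm and grips with 20 to 120 N. Pads are 22 mm wide; open, the fingers measure 114 mm over their backs; the gripper's body (76 mm by 85 mm) begins 54 mm behind the grasp point. The pads swing forward as they close: fully open they stand 13 mm farther back than shut.
Start: joints at [1.308, 0.689, -0.195, 1.565, 0.157, 0.902, -0.215], TCP at [0.183, -0.598, 0.195] pointing down, gripper open.
Joint ranges: [-3.01, 3.01], [-0.46, 2.08], [-1.47, 1.51], [0.13, 2.56], [-1, 4.14], [0.04, 2.09], [-2.66, 2.66]. Speed limits (rad/s): [2.57, 2.57, 3.14, 3.14, 3.14, 3.14, 3.14].

INTERFACE

Orientations are given as a rotation vector (axis times angle).
In Python, from rig import ctrl gives the robot as it stands.
- The arm moves only by the tool servo_tool, never from a script. Its argument "commands" is a list of rows, each a list of 2 entries, a list of its own where there are three numbers: the shift along the tool's x, y, z in mm, then the turn about the tool's x in degrees. In form: [[[dx, dy, dz], twist], ...]. A call has 1 to 5 rows; each row shifts and turns the pose as measured when the row begins, along the tool's axes as they then stand; what a row does not reach is not made up. A row lasts 1/8 s, in which the tool goes at most 62.5 mm and 10.7 degrees, less where a joint would pass 70% of its speed; a pose out of reach is approached as far as the arm can. A call with a gripper value outside its range is refused whole. "grip" is the opening, from 0 (shut) to 1 (fully open), set as the call begins (left out, the last holds). The fingers move at their own pace and stop on an object; "squeeze" is the grip in N (left out, the last holds). Time passes only in rows, so rows that do not move let the fingers close. It gives the time, the measured TCP pose, the force and the opening at its end, in the units of the state.
- ctrl.observe(): the state, without advancing time (a new reading comes with each control period).
- ctrl.grab_frame(name): name is "scene" or "top" or "wrist"; returns a dict with "pixels" (480x640x3 uint8, red, green, blue), "z_map" (480x640 float32, m along the optical axis (not along the pixel's ray), 0 where there is no reading), "fx", "fy", "cx", "cy" (pixels), "eye" and "rotation" of the camera in the world. Camera axes: x right, y down, z forward; pixel columns grow to the right and rows downward; lengths in m; the calibration is good to about 2 mm. The wrist camera is an equidistant fisheye: a pixel r from the principal point sees the ray r / f radians off the axis. A picture is of the moment at which its call begins.
- ctrl.hand_in(): hands the job in, once; it reports no verdict.
The state is a dict: "time": time; "joint_positions": joint angles; "qd": joint speeds; "effort": joint torques, N m; "ee_pos": TCP position; "tool_rot": TCP orientation; "wrist_force": force on the tool from outside, world axes, zero at the start; "torque": the same for the moment, N m; "finger_gap": opening from 0.0 (shut) to 1.0 (fully open).
Only numpy, scipy, OpenCV 4.12 (cv2) and the standard library are available. Lean on these libraries where they do the work, as an engineer would, in place of code of your own. Each camera call takes 0.05 s, during which the arm holds its last target.

TASK

The carved inlay in the floor of the dark wooden box has been glued: clamp it by turning the hex-headed clamp clockwise (seen from above) with the larger wrench until its steel dog lies over the inlay, fully home against its stop pin. The box's side walls allow only a short swing, so lift the wrench off and reseat it for each stroke, and do not touch the clamp itself with the gripper or arm. Finish by laying the wrench flat on the bench outside the box, and leave everything else where it stands.

Things in the scene. Friction and masses are not known exactly. Their poses are not given: they have to be found in the camera images.
- box: Fixed dark wooden box, top and front (mouth, at -x) open. Origin: on the clamp's vertical axis at bench height; x from mouth to back wall, z up. Side walls 12 mm thick, 72 mm high, inner faces at y = +-65 mm, from x = -60 mm (mouth) to 142 mm; back wall 45 mm high; floor 15 mm thick. A seated wrench's shank meets a wall's front end about 43 degrees either side of the mouth's centre line.
- clamp (a joint): Clamp turn (rad), grows clockwise from above; starts 0.15 to 0.9, home (hard stop) 2.618, stays where left (friction 0.25 N m). Dog's direction, anticlockwise from box x: 2.723 - value. Wrench fits when its yaw relative to the box (0: handle straight out of the mouth; positive anticlockwise) is 2.199 - value + any multiple of 1.047 (60 degrees), with free play 0.21 rad either side.
- dog: Moving steel part of the clamp: flat arm (dog) 22 mm wide, tip 60 mm from the axis, top 37 mm above the bench; above it a round flange, diameter 56 mm, top 44 mm above the bench. Origin on the turning axis at bench height; x along the dog. The pale carved inlay that it must lie over is in the box floor at box x = 42 to 128 mm; the stop pin stands on it.
- nut_top (a point): Top centre of the clamp's upright hex head, on the turning axis, 74 mm above the bench. The hex is 40 mm across flats, its flats from 44 to 66 mm above the bench, then a conical top to 74 mm. Two of its flats are square to the dog's length.
- wrench_jaw (a point): Larger open-ended wrench, 198 mm long, 0.3 kg: middle of the jaw, 8 mm above its underside. x points out of the jaw, handle to -x. Jaw 44 mm wide, sides parallel to x, throat 24 mm behind this point; prongs 11 mm wide, reaching 23 mm ahead. Steel 16 mm thick, shank 16 mm wide. Seated, this point is on the clamp's axis, 52 mm above the bench (underside on the flange).
- wrench_grip (a point): Centre of the larger wrench's wooden handle, 14 mm above its underside, 135 mm behind the jaw point. Handle 22 mm wide, 28 mm high, from 100 to 175 mm behind the jaw point, underside flush with the head's. The wrench starts flat on the bench left or right of the box, handle roughly towards the robot; the small wrench lies on the other side.
- small_wrench: A smaller wrench of the same kind, 151 mm long, 24 mm jaw: does not fit the hex. Origin under the middle of its jaw, handle to its -x. To be left alone.
- glue: Cream glue bottle, diameter 56 mm, 150 mm tall, standing close by the box's left side wall. Origin at the centre of its underside.
- jar: Amber glass jar with a steel cap, diameter 56 mm, 85 mm tall, standing close by the box's right side wall. Origin at the centre of its underside.
- mallet: Round wooden carver's mallet standing on its head, diameter 88 mm, 225 mm tall, back left. Origin at the centre of its underside.
- gouge: Carving gouge with a dark handle, 220 mm long, lying at the far left. Origin under the end of its handle where the blade starts.
- offcut: Block of red-brown wood, 100 x 55 x 45 mm, lying at the far right. Origin at the centre of its underside.
- carton: White cardboard carton, 110 x 80 x 70 mm, back right. Origin at the centre of its underside.
There are look-alikes about, which are no part of the job. Leave any blue or green look-alike of the part that bears wrench_jaw alone.

How it is judged:
By the outcome, as a careful person would: the job done as asked, in the order asked, and still so for the second after the job is handed in, with the robot touching nothing.
It also fails if it takes over 72 s, if anything falls off the work surface, if the arm or the gripper's body presses on something with over 40 N, if the wrist force passes 120 N, or if a joint passes its speed limit or range.

## Working session

There is one attempt and no reset: what is moved stays moved. The work goes in short steps, Python scripts to look and compute and a tool call to move; the robot and the scene stay as the last step left them, time stands still between calls to the robot, and variables do not carry over. Pictures are saved under pics/ and viewed, and the job is handed in when it is done.

Besides the shell and the picture viewer there is one more tool, called after "Call:" as a command line: name --argument value ..., lists and objects as JSON in quotes. servo_tool: Moves the arm, as the interface text tells. Its arguments: {"type":"object","properties":{"commands":{"type":"array","items":{"type":"array"}},"grip":{"type":"number"},"squeeze":{"type":"number"}},"required":["commands"]}

```bash
mkdir -p pics; ls; cat > h.py <<'E'
import numpy as np, cv2
from rig import ctrl
from scipy.spatial.transform import Rotation as R
def save(f,n): cv2.imwrite('pics/'+n,f['pixels'][:,:,::-1])
def pts(f):
    z=f['z_map']; v,u=np.mgrid[0:480,0:640]
    c=np.stack([(u-f['cx'])/f['fx']*z,(v-f['cy'])/f['fy']*z,z],-1)
    return c@np.array(f['rotation']).T+np.array(f['eye'])
def ray(f,u,v,h):
    d=np.array(f['rotation'])@np.array([(u-f['cx'])/f['fx'],(v-f['cy'])/f['fy'],1]); e=np.array(f['eye'])
    return e+d*(h-e[2])/d[2]
E
python3 - <<'E'
from h import *
for n in ['top','scene']:
    f=ctrl.grab_frame(n); save(f,n+'0.png'); np.savez(n+'0.npz',**f); print(n,f['eye'],np.round(f['rotation'],3),f['fx'],f['cx'],f['cy'])
print(ctrl.observe())
E
```

```text
pics
top [0.24017032 0.10671639 1.42655943] [-2.014  2.198 -0.241] 510.2260188052676 322.64221909626434 244.2951841498897
scene [ 0.9667109  -0.6424543   1.01624683] [-2.344 -0.607  0.231] 442.8931579450239 317.4408127532854 241.88178494841455
{'time': 0.1, 'joint_positions': array([ 1.30780671,  0.68992332, -0.19451953,  1.56626687,  0.15729266,
        0.90249958, -0.21510835]), 'qd': array([ 0.00092217, -0.00055371, -0.00093228, -0.00192185,  0.0013911 ,
       -0.0003644 , -0.00102626]), 'effort': array([-3.58094047e-03, -5.40599191e+01, -1.27181266e+00, -1.58984059e+01,
        9.33681236e-03,  4.36644201e-03,  2.36767414e-05]), 'ee_pos': array([ 0.18254261, -0.59705643,  0.19414265]), 'tool_rot': array([ 2.06211451,  0.3101383 , -2.06288311]), 'wrist_force': array([ 0.53323792,  0.04735806, -0.71125288]), 'torque': array([-0.01034218, -0.01197163, -0.047957  ]), 'finger_gap': 1.0035159328436978}
```

```bash
sed -i "s/np.array(f\['rotation'\])/R.from_rotvec(f['rotation']).as_matrix()/" h.py; cat h.py | head -12
```

```text
import numpy as np, cv2
from rig import ctrl
from scipy.spatial.transform import Rotation as R
def save(f,n): cv2.imwrite('pics/'+n,f['pixels'][:,:,::-1])
def pts(f):
    z=f['z_map']; v,u=np.mgrid[0:480,0:640]
    c=np.stack([(u-f['cx'])/f['fx']*z,(v-f['cy'])/f['fy']*z,z],-1)
    return c@R.from_rotvec(f['rotation']).as_matrix().T+np.array(f['eye'])
def ray(f,u,v,h):
    d=R.from_rotvec(f['rotation']).as_matrix()@np.array([(u-f['cx'])/f['fx'],(v-f['cy'])/f['fy'],1]); e=np.array(f['eye'])
    return e+d*(h-e[2])/d[2]
```

View pics/top0.png

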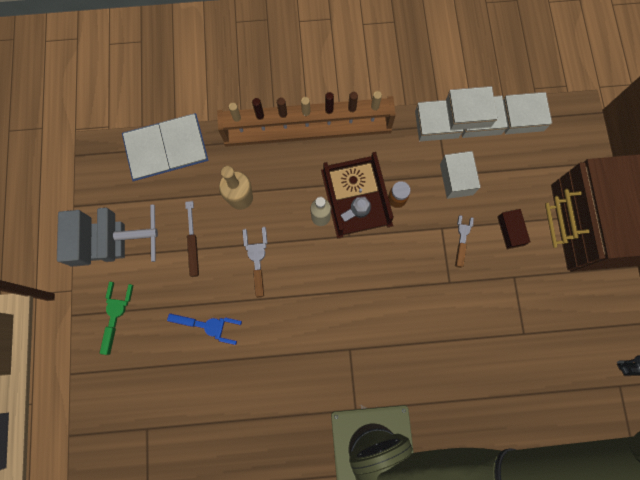

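View pics/scene0.png

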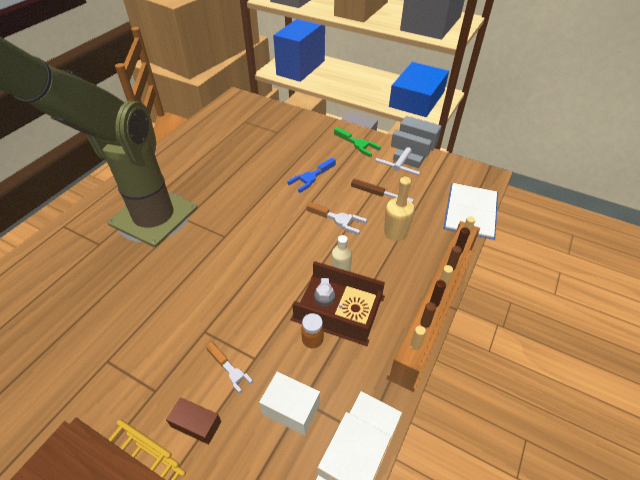

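The larger wrench (steel jaw, brown handle) lies left of the box at about (257,260) in the top view. The box is at (358,195), with the hex at (361,206) and the dog pointing left and down towards (347,215).

```bash
python3 - <<'E'
from h import *
f=dict(np.load('top0.npz'))
im=f['pixels'][:,:,::-1]
a=cv2.resize(im[140:250,300:430],None,fx=6,fy=6,interpolation=cv2.INTER_CUBIC)[:600]
b=cv2.resize(im[215:305,215:305],None,fx=6.6,fy=6.6,interpolation=cv2.INTER_CUBIC)
cv2.imwrite('pics/a.png',a);cv2.imwrite('pics/b.png',b)
P=pts(f)
# wrench pts by height
m=np.zeros((480,640),bool); m[215:305,215:300]=1
hsv=cv2.cvtColor(f['pixels'],cv2.COLOR_RGB2HSV)
w=m&(P[...,2]>0.009)&(P[...,2]<0.05); print('table z',np.median(P[...,2][m]))
q=P[w]; print(len(q))
s=w&(hsv[...,1]<80); hd=w&(hsv[...,1]>=110)
for n,k in(('steel',s),('handle',hd)):
    r=P[k]; print(n,len(r),r.mean(0),np.median(r[:,2]))
r=P[hd]; print(cv2.minAreaRect(r[:,:2].astype(np.float32)*1000))
# box walls
m2=np.zeros((480,640),bool); m2[145:240,315:400]=1
for lo,hi in((.06,.08),):
    k=m2&(P[...,2]>lo)&(P[...,2]<hi); 
    n,l,st,c=cv2.connectedComponentsWithStats(k.astype(np.uint8))
    for i in range(1,n):
        if st[i,4]>20:
            r=P[l==i]; print(i,st[i],r.mean(0),cv2.minAreaRect(r[:,:2].astype(np.float32)*1000))
E
```

```text
table z 0.0007601005652971837
706
steel 463 [0.55963788 0.27310942 0.01601628] 0.016236230331283075
handle 243 [0.46402804 0.2701058  0.02618179] 0.02745077621498848
((527.6216430664062, 271.5516357421875), (213.05325317382812, 208.5941162109375), 84.68122100830078)
1 [372 152  22  69 343] [ 0.69633578 -0.09654308  0.07091954] ((697.9951171875, -97.12194061279297), (201.14306640625, 13.780670166015625), 7.532264709472656)
2 [323 162  20  69 322] [0.67822153 0.04361521 0.07132293] ((679.8219604492188, 43.7105712890625), (203.5471954345703, 13.351007461547852), 7.532649517059326)
7 [391 193   9   9  31] [ 0.65854799 -0.12863331  0.06986459] ((659.9642333984375, -127.7046890258789), (31.52525520324707, 7.208436965942383), 40.8628044128418)
8 [353 198  17  14 179] [ 0.64653468 -0.03172825  0.07043277] ((647.7909545898438, -32.173095703125), (40.24186706542969, 41.84382247924805), 59.798526763916016)
11 [315 214  15   7  27] [0.61583214 0.08022461 0.06970651] ((617.1752319335938, 77.56443786621094), (9.373163223266602, 40.40102767944336), 10.77695083618164)
```

View pics/a.png

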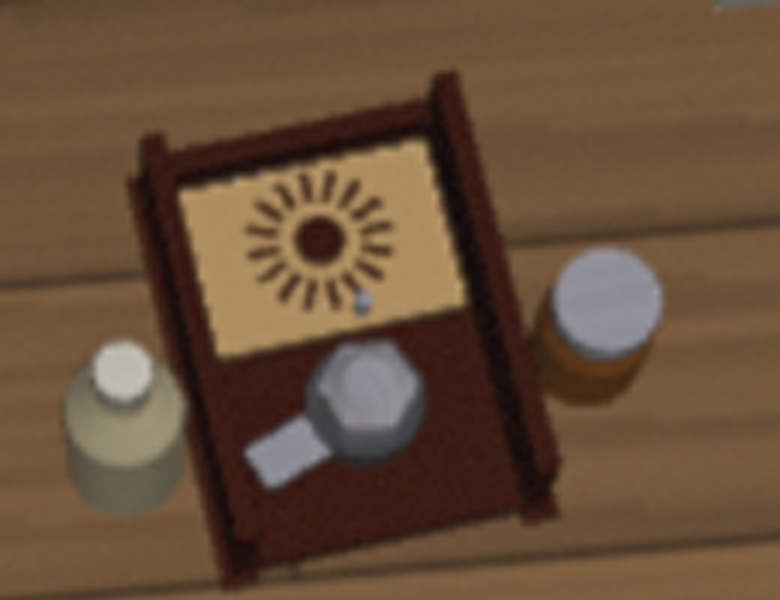

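View pics/b.png

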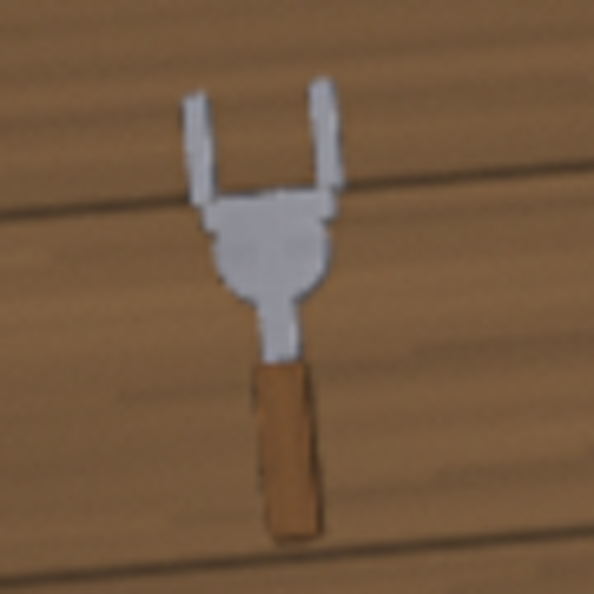

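```bash
python3 - <<'E'
from h import *
f=dict(np.load('top0.npz'))
P=pts(f); hsv=cv2.cvtColor(f['pixels'],cv2.COLOR_RGB2HSV)
def comp(k,mn=15):
    n,l,st,c=cv2.connectedComponentsWithStats(k.astype(np.uint8))
    return [P[l==i] for i in range(1,n) if st[i,4]>mn]
m=np.zeros((480,640),bool); m[215:305,215:300]=1
for r in comp(m&(P[...,2]>.022)&(P[...,2]<.05)&(hsv[...,1]>100)):
    print('handle',len(r),r.mean(0),cv2.minAreaRect(r[:,:2].astype(np.float32)*1000))
for r in comp(m&(hsv[...,1]<80)&(P[...,2]>.008)):
    print('steel',len(r),r.mean(0),cv2.minAreaRect(r[:,:2].astype(np.float32)*1000))
    x=r[:,:2].astype(np.float32)*1000; print(cv2.fitLine(x,cv2.DIST_L2,0,.01,.01).ravel())
m[:]=0; m[150:240,325:385]=1
c0=np.array([.648,-.032]);yaw=np.radians(7.53)
for r in comp(m&(P[...,2]>.030)&(P[...,2]<.0405)&(hsv[...,1]<90)):
    d=r[:,:2].mean(0)-c0; print('dog',len(r),r.mean(0),d,np.degrees(np.arctan2(d[1],d[0])-yaw), cv2.minAreaRect(r[:,:2].astype(np.float32)*1000))
for (u,v) in [(341,216),(345,221.5),(345.3,218.4)]:
    p=ray(f,u,v,.037); d=p[:2]-c0; print(p,np.linalg.norm(d),np.degrees(np.arctan2(d[1],d[0])-yaw))
E
```

```text
handle 209 [0.45952382 0.270533   0.02821786] ((459.80596923828125, 270.8387145996094), (74.12476348876953, 22.103008270263672), 1.1342183351516724)
steel 466 [0.55954775 0.27298728 0.01596883] ((560.2830200195312, 273.5849914550781), (121.25370025634766, 66.79728698730469), 1.9267594814300537)
[9.9936497e-01 3.5631534e-02 5.5954773e+02 2.7298727e+02]
dog 81 [0.62815528 0.00408025 0.03596889] [-0.01984472  0.03608025] 111.28150001995309 ((629.3687744140625, 1.136434555053711), (27.084989547729492, 44.9656982421875), 13.211298942565918)
[0.62761188 0.02398841 0.037     ] 0.05958504417512592 102.47904123789455
[0.61060606 0.01428653 0.037     ] 0.059504201557319454 121.40403836756789
[0.61954746 0.01256679 0.037     ] 0.052874813491810155 115.02516363031347
```

```bash
cat >> h.py <<'E'
def st():
    o=ctrl.observe(); M=R.from_rotvec(o['tool_rot']).as_matrix()
    zy=np.degrees(np.arctan2(M[1,2],M[0,2])) # yaw of tool z axis in world
    return o,M,zy
def plan(target,zyaw,n):
    """rows from present pose to target TCP with tool-z yaw zyaw deg (tool down), n rows"""
    o,M,zy=st(); p=o['ee_pos'].copy(); tw=(zy-zyaw+180)%360-180  # tool x down: +twist lowers yaw
    out=[]
    for i in range(n):
        d=(np.array(target)-p)/(n-i); l=M.T@d*1000
        out.append([[round(v,1) for v in l.tolist()],round(tw/n,2)]); p=p+d; M=M@R.from_euler('x',tw/n,degrees=True).as_matrix()
    return out
def show():
    o,M,zy=st(); print('t',round(o['time'],2),'p',np.round(o['ee_pos']*1000,1),'zyaw',round(zy,1),'x',np.round(M[:,0],3),'F',np.round(o['wrist_force'],1),'gap',round(o['finger_gap'],3),'j7',round(o['joint_positions'][6],2))
E
python3 - <<'E'
from h import *
show()
M=st()[1]; print(M.round(3))
for r in plan([.42,-.32,.2],0,6): print(r)
E
```

```text
t 0.1 p [ 182.5 -597.1  194.1] zyaw -163.0 x [-0.001  0.002 -1.   ] F [ 0.5  0.  -0.7] gap 1.004 j7 -0.22
[[-0.001  0.293 -0.956]
 [ 0.002 -0.956 -0.293]
 [-1.    -0.002  0.   ]]
[[-0.9, -32.6, -51.4], np.float64(-27.17)]
[[-0.9, -5.5, -60.6], np.float64(-27.17)]
[[-0.9, 22.7, -56.4], np.float64(-27.17)]
[[-0.9, 46.0, -39.8], np.float64(-27.17)]
[[-0.9, 59.1, -14.4], np.float64(-27.17)]
[[-0.9, 59.2, 14.1], np.float64(-27.17)]
```

```bash
python3 - <<'E'
from h import *
for r in plan([.44,-.25,.2],-169,8): print(r)
E
```

```text
[[-0.7, -32.1, -43.5], np.float64(0.75)]
[[-0.7, -32.6, -43.0], np.float64(0.75)]
[[-0.7, -33.2, -42.6], np.float64(0.75)]
[[-0.7, -33.8, -42.2], np.float64(0.75)]
[[-0.7, -34.3, -41.7], np.float64(0.75)]
[[-0.7, -34.8, -41.3], np.float64(0.75)]
[[-0.7, -35.4, -40.8], np.float64(0.75)]
[[-0.7, -35.9, -40.3], np.float64(0.75)]
```

Call:
servo_tool --commands '[[[0,-32,-43],1],[[0,-33,-43],1],[[0,-33,-43],1],[[0,-34,-42],1],[[0,-34,-42],1]]' --grip 1 --squeeze 100

```text
time: 0.72
ee_pos: [0.3459, -0.3801, 0.1917]
tool_rot: [2.116, 0.21, -2.123]
wrist_force: [0.7, 0.0, 0.0]
finger_gap: 0.997
```

Call:
servo_tool --commands '[[[0,-35,-41],1],[[0,-35,-41],1],[[0,-36,-40],1],[[0,-36,-40],1]]'

```text
time: 1.23
ee_pos: [0.4849, -0.2067, 0.1907]
tool_rot: [2.154, 0.135, -2.164]
wrist_force: [0.4, -0.2, 0.2]
finger_gap: 1.0
```

```bash
python3 - <<'E'
from h import *
show()
for r in plan([.458,.2706,.15],-178.5,10): print(r)
E
```

```text
t 1.23 p [ 484.9 -206.7  190.7] zyaw -173.0 x [-0.005  0.002 -1.   ] F [ 0.4 -0.2  0.2] gap 1.0 j7 -1.21
[[4.2, -47.7, -3.2], np.float64(0.55)]
[[4.2, -47.7, -2.7], np.float64(0.55)]
[[4.2, -47.7, -2.3], np.float64(0.55)]
[[4.2, -47.8, -1.8], np.float64(0.55)]
[[4.2, -47.8, -1.4], np.float64(0.55)]
[[4.2, -47.8, -0.9], np.float64(0.55)]
[[4.2, -47.8, -0.4], np.float64(0.55)]
[[4.2, -47.8, 0.0], np.float64(0.55)]
[[4.2, -47.8, 0.5], np.float64(0.55)]
[[4.2, -47.8, 1.0], np.float64(0.55)]
```

Call:
servo_tool --commands '[[[0,-48,-3],0.5],[[0,-48,-3],0.5],[[0,-48,-2],0.5],[[0,-48,-2],0.5],[[0,-48,-1],0.5]]'

```text
time: 1.85
ee_pos: [0.4726, 0.0421, 0.19]
tool_rot: [2.179, 0.09, -2.185]
wrist_force: [1.6, -0.1, 0.1]
finger_gap: 1.0
```

Call:
servo_tool --commands '[[[0,-48,-1],0.5],[[10,-48,0],0.5],[[10,-48,0],0.5],[[10,-35,0],0.5]]'

```text
time: 2.35
ee_pos: [0.4603, 0.2282, 0.1597]
tool_rot: [2.198, 0.055, -2.202]
wrist_force: [-0.7, 0.0, -0.1]
finger_gap: 1.004
```

```bash
python3 - <<'E'
from h import *
show()
f=ctrl.grab_frame('wrist'); save(f,'w1.png'); f=ctrl.grab_frame('top'); save(f,'t1.png')
for r in plan([.458,.2706,.06],-178.5,4): print(r)
E
```

```text
t 2.35 p [460.3 228.2 159.7] zyaw -177.4 x [-0.002  0.003 -1.   ] F [-0.7  0.  -0.1] gap 1.004 j7 -2.07
[[24.8, -9.7, -0.3], np.float64(0.37)]
[[24.8, -9.7, -0.2], np.float64(0.37)]
[[24.8, -9.7, -0.2], np.float64(0.37)]
[[24.8, -9.7, -0.1], np.float64(0.37)]
```

View pics/w1.png

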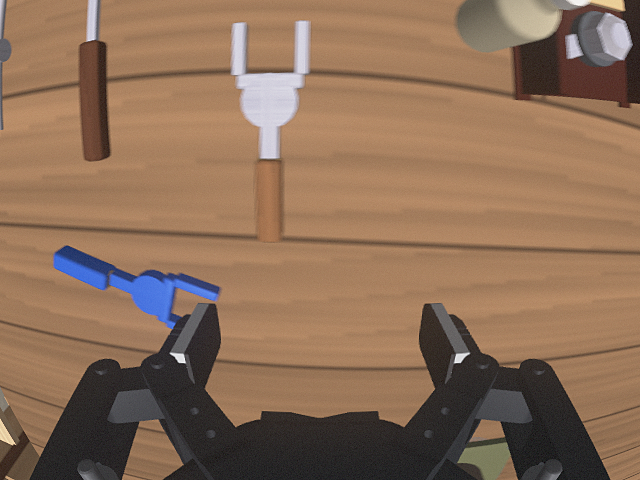

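The wrist view shows the wrench ahead, handle at (269,200), aligned with the fingers. I'll move over and down.

Call:
servo_tool --commands '[[[20,-14,0],0.5],[[25,-14,0],0.5],[[25,-13,1],0],[[25,0,1],0],[[0,0,0],0]]'

```text
time: 3.08
ee_pos: [0.4556, 0.2709, 0.0615]
tool_rot: [2.202, 0.039, -2.21]
wrist_force: [0.1, -0.8, 0.4]
finger_gap: 1.002
```

```bash
python3 - <<'E'
from h import *
show()
for r in plan([.457,.2706,.0045],-178.5,4): print(r)
E
```

```text
t 3.08 p [455.6 270.9  61.5] zyaw -178.1 x [-0.004  0.003 -1.   ] F [ 0.1 -0.8  0.4] gap 1.002 j7 -2.14
[[14.2, 0.1, -0.4], np.float64(0.09)]
[[14.2, 0.1, -0.4], np.float64(0.09)]
[[14.2, 0.1, -0.4], np.float64(0.09)]
[[14.2, 0.1, -0.4], np.float64(0.09)]
```

Call:
servo_tool --commands '[[[20,0,0],0],[[18,0,0],0],[[12,0,0],0.4],[[5,0,0],0],[[2,0,0],0]]'

```text
time: 3.7
ee_pos: [0.4595, 0.2701, 0.0071]
tool_rot: [2.216, 0.03, -2.21]
wrist_force: [0.2, 0.8, -0.4]
finger_gap: 1.002
```

Call:
servo_tool --commands '[[[0,0,0],0],[[0,0,0],0],[[0,0,0],0],[[0,0,0],0],[[0,0,0],0]]' --grip 0 --squeeze 100

```text
time: 4.32
ee_pos: [0.4603, 0.2706, 0.0084]
tool_rot: [2.218, 0.031, -2.209]
wrist_force: [-0.3, -0.2, 0.1]
finger_gap: 0.001
```

```bash
python3 - <<'E'
from h import *
show()
E
```

```text
t 4.33 p [460.3 270.6   8.4] zyaw -178.8 x [ 0.004  0.006 -1.   ] F [-0.3 -0.2  0.1] gap 0.001 j7 -2.15
```

```bash
python3 - <<'E'
from h import *
f=ctrl.grab_frame('wrist'); save(f,'w2.png'); f=ctrl.grab_frame('top'); save(f,'t2.png');np.savez('t2.npz',**f)
cv2.imwrite('pics/t2c.png',cv2.resize(f['pixels'][200:350,180:380,::-1],None,fx=4,fy=4))
E
```

```text
(no output)
```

View pics/w2.png

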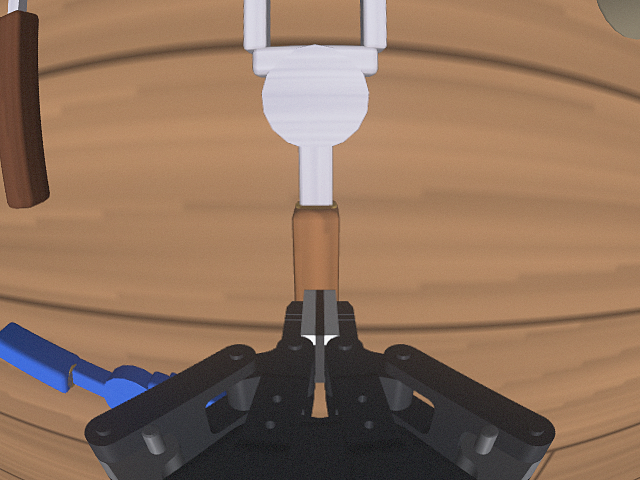

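View pics/t2c.png

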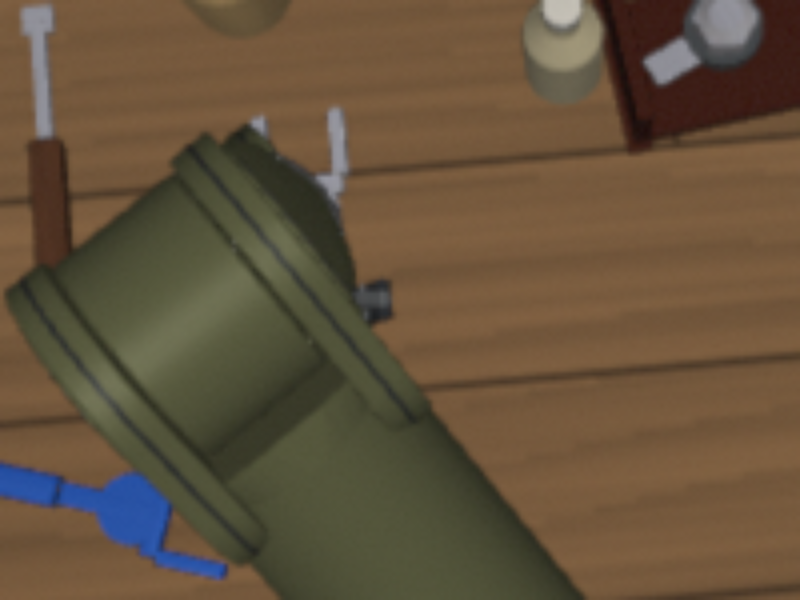

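```bash
python3 - <<'E'
from h import *
f=ctrl.grab_frame('wrist'); 
Rm=R.from_rotvec(f['rotation']).as_matrix()
print(f['eye'],f['fx'],f['cx'],f['cy'])
def wp(u,v):
    z=f['z_map'][v,u]; dx,dy=(u-f['cx'])/f['fx'],(v-f['cy'])/f['fy']; r=np.hypot(dx,dy)
    d=np.array([dx/r*np.tan(r),dy/r*np.tan(r),1])*z
    return (Rm@d+f['eye']).round(4)
for uv in [(317,100),(317,170),(317,210),(317,250),(317,280),(300,250),(335,250),(312,300),(328,300),(312,320),(328,330),(320,395),(320,410),(255,20),(375,20)]: print(uv,wp(*uv))
show()
E
```

```text
[0.54370223 0.27112513 0.18879457] 371.64829954431775 319.40600614775974 232.20673438974686
(317, 100) [0.5482 0.2734 0.0175]
(317, 170) [0.5158 0.2727 0.0184]
(317, 210) [0.4989 0.2722 0.0267]
(317, 250) [0.4804 0.2718 0.0291]
(317, 280) [0.465  0.2715 0.0291]
(300, 250) [0.4802 0.2797 0.0291]
(335, 250) [0.4803 0.2635 0.0284]
(312, 300) [0.4704 0.2733 0.0584]
(328, 300) [0.4708 0.2669 0.0589]
(312, 320) [0.4701 0.2729 0.073 ]
(328, 330) [0.4706 0.2672 0.08  ]
(320, 395) [0.3625 0.2679 0.0008]
(320, 410) [ 0.3457  0.2675 -0.0006]
(255, 20) [0.5863 0.3025 0.0172]
(375, 20) [0.5874 0.2479 0.0163]
t 4.47 p [460.2 270.6   8.4] zyaw -178.7 x [ 0.004  0.006 -1.   ] F [-0.3 -0.2 -0.5] gap 0.001 j7 -2.15
```

```bash
python3 - <<'E'
from h import *
f=ctrl.grab_frame('scene'); np.savez('s2.npz',**f)
P=pts(f)
cv2.imwrite('pics/s2c.png',cv2.resize(f['pixels'][60:300,230:430,::-1],None,fx=3,fy=2.5))
w=ctrl.grab_frame('wrist'); o=ctrl.observe(); M=R.from_rotvec(o['tool_rot']).as_matrix(); print('cam in tool',M.T@(w['eye']-o['ee_pos']))
E
```

```text
cam in tool [-1.80051708e-01  1.67925728e-04 -8.42002874e-02]
```

View pics/s2c.png

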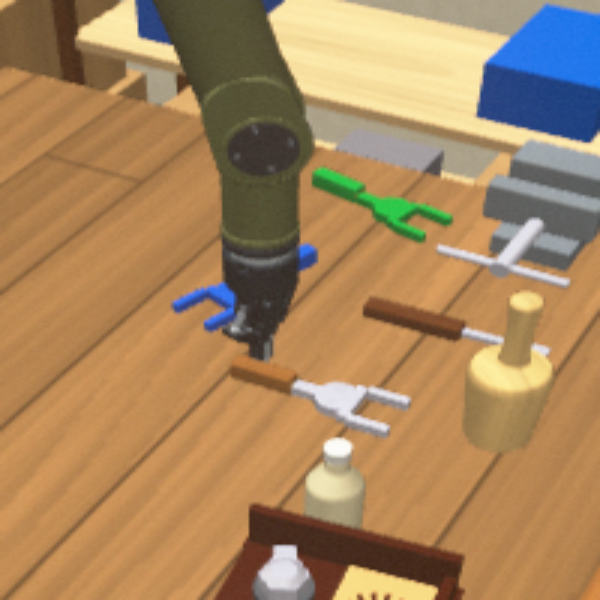

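```bash
python3 - <<'E'
from h import *
f=dict(np.load('s2.npz')); P=pts(f)
for v in range(186,206,2):
    print(v,[tuple((P[v,u]*1000).round(0).astype(int).tolist()) for u in range(310,326,3)])
o=ctrl.observe();print(o)
E
```

```text
186 [(462, 226, 150), (466, 236, 144), (470, 248, 136), (475, 257, 132), (476, 276, 118), (420, 401, 0)]
188 [(463, 224, 144), (462, 243, 129), (469, 249, 127), (477, 254, 127), (470, 286, 99), (426, 391, 1)]
190 [(465, 219, 140), (455, 255, 109), (465, 258, 111), (475, 258, 115), (469, 288, 89), (430, 384, -1)]
192 [(469, 213, 139), (471, 227, 129), (460, 265, 95), (471, 266, 99), (427, 366, 2), (435, 374, 0)]
194 [(471, 209, 135), (472, 225, 123), (465, 257, 95), (470, 267, 89), (434, 354, 5), (440, 364, 0)]
196 [(452, 241, 94), (472, 225, 115), (472, 244, 100), (469, 269, 79), (434, 355, -5), (444, 358, -2)]
198 [(406, 320, 2), (453, 260, 71), (473, 243, 93), (470, 267, 72), (439, 346, -4), (452, 342, 5)]
200 [(410, 315, -1), (453, 259, 62), (464, 259, 67), (471, 266, 65), (447, 331, 2), (455, 337, 1)]
202 [(429, 280, 27), (425, 308, 2), (463, 260, 58), (470, 266, 56), (451, 323, 2), (462, 325, 5)]
204 [(436, 270, 29), (442, 278, 25), (454, 277, 31), (447, 310, 1), (457, 312, 4), (465, 318, 3)]
{'time': 4.575, 'joint_positions': array([-0.61729376,  0.87308745,  0.00239457,  1.9814124 , -0.01694122,
        0.28014133, -2.14845812]), 'qd': array([ 0.00040336, -0.00023188, -0.00023984, -0.00071938,  0.00046466,
        0.00071966, -0.00098906]), 'effort': array([-3.19666382e-03, -5.17115808e+01,  1.56443965e+00, -5.82932934e+00,
        1.64581807e-04, -2.78040598e-02,  8.06050309e-06]), 'ee_pos': array([0.46024115, 0.27058068, 0.00835125]), 'tool_rot': array([ 2.21814111,  0.03116206, -2.20899692]), 'wrist_force': array([-0.30790109, -0.46085778, -0.97858342]), 'torque': array([-0.04151895,  0.01129844,  0.01138636]), 'finger_gap': 0.0010725680496147466}
```

```bash
python3 - <<'E'
from h import *
f=ctrl.grab_frame('wrist'); 
Rm=R.from_rotvec(f['rotation']).as_matrix()
print(ctrl.grip_depth)
o=ctrl.observe(); M=R.from_rotvec(o['tool_rot']).as_matrix()
def wp(u,v):
    z=f['z_map'][v,u]; dx,dy=(u-f['cx'])/f['fx'],(v-f['cy'])/f['fy']; r=np.hypot(dx,dy)
    d=np.array([dx/r*np.tan(r),dy/r*np.tan(r),1])*z
    return Rm@d+f['eye']
for v in range(284,360,4): print(v,[ (wp(u,v)*1000).round(0).tolist() for u in (298,312,328,345)])
E
```

```text
0.0187
284 [[463.0, 281.0, 29.0], [462.0, 274.0, 28.0], [463.0, 266.0, 29.0], [449.0, 256.0, 2.0]]
288 [[460.0, 281.0, 29.0], [460.0, 274.0, 28.0], [460.0, 266.0, 29.0], [446.0, 255.0, -1.0]]
292 [[458.0, 281.0, 29.0], [471.0, 273.0, 53.0], [471.0, 267.0, 52.0], [444.0, 255.0, 1.0]]
296 [[456.0, 281.0, 29.0], [470.0, 273.0, 55.0], [471.0, 267.0, 56.0], [441.0, 255.0, 1.0]]
300 [[453.0, 281.0, 28.0], [470.0, 273.0, 58.0], [471.0, 267.0, 58.0], [439.0, 255.0, 1.0]]
304 [[466.0, 279.0, 55.0], [471.0, 273.0, 63.0], [471.0, 267.0, 62.0], [467.0, 260.0, 56.0]]
308 [[466.0, 279.0, 58.0], [470.0, 273.0, 65.0], [470.0, 267.0, 63.0], [466.0, 260.0, 57.0]]
312 [[467.0, 279.0, 62.0], [470.0, 273.0, 68.0], [471.0, 267.0, 69.0], [467.0, 260.0, 62.0]]
316 [[467.0, 279.0, 65.0], [470.0, 273.0, 71.0], [471.0, 267.0, 71.0], [467.0, 260.0, 65.0]]
320 [[467.0, 278.0, 68.0], [470.0, 273.0, 73.0], [470.0, 267.0, 73.0], [467.0, 260.0, 67.0]]
324 [[467.0, 278.0, 70.0], [471.0, 273.0, 76.0], [471.0, 267.0, 77.0], [467.0, 260.0, 70.0]]
328 [[466.0, 278.0, 73.0], [470.0, 273.0, 78.0], [471.0, 267.0, 79.0], [466.0, 261.0, 72.0]]
332 [[467.0, 278.0, 76.0], [471.0, 273.0, 83.0], [471.0, 267.0, 81.0], [467.0, 261.0, 76.0]]
336 [[544.0, 271.0, 189.0], [470.0, 273.0, 83.0], [471.0, 267.0, 84.0], [472.0, 262.0, 85.0]]
340 [[472.0, 277.0, 89.0], [468.0, 273.0, 83.0], [469.0, 267.0, 84.0], [473.0, 262.0, 90.0]]
344 [[544.0, 271.0, 189.0], [472.0, 273.0, 90.0], [471.0, 267.0, 90.0], [544.0, 271.0, 189.0]]
348 [[472.0, 277.0, 93.0], [472.0, 272.0, 93.0], [471.0, 267.0, 91.0], [473.0, 262.0, 93.0]]
352 [[471.0, 277.0, 94.0], [471.0, 272.0, 94.0], [472.0, 267.0, 94.0], [472.0, 262.0, 94.0]]
356 [[471.0, 277.0, 96.0], [470.0, 272.0, 94.0], [472.0, 267.0, 97.0], [471.0, 262.0, 96.0]]
```

Both cameras put the shut fingertips at z ≈ 52 mm, while the reported TCP z is 8 mm. So the reported z is about 44 mm too low, and the fingers closed above the handle without touching anything. I'll open them and descend with that offset corrected.

Call:
servo_tool --commands '[[[0,0,0],0],[[0,0,0],0],[[0,0,0],0],[[0,0,0],0],[[0,0,0],0]]' --grip 1

```text
time: 5.25
ee_pos: [0.4602, 0.2705, 0.0083]
tool_rot: [2.218, 0.031, -2.209]
wrist_force: [0.3, 0.9, 0.5]
finger_gap: 0.998
```

Call:
servo_tool --commands '[[[12,0,1],0],[[12,0,1],0],[[8,0,0],0],[[3,0,0],0]]'

```text
time: 5.75
ee_pos: [0.4578, 0.2706, -0.0297]
tool_rot: [2.217, 0.031, -2.21]
wrist_force: [0.2, 0.5, 0.5]
finger_gap: 1.001
```

```bash
python3 - <<'E'
from h import *
show()
f=ctrl.grab_frame('wrist'); save(f,'w3.png')
Rm=R.from_rotvec(f['rotation']).as_matrix()
z=f['z_map'];v,u=np.mgrid[0:480,0:640];dx,dy=(u-f['cx'])/f['fx'],(v-f['cy'])/f['fy'];r=np.hypot(dx,dy)+1e-9
d=np.stack([dx/r*np.tan(r),dy/r*np.tan(r),np.ones_like(r)],-1)*z[...,None]
P=d@Rm.T+f['eye']
for vv in range(292,350,6): print(vv,[(P[vv,uu]*1000).round(0).tolist() for uu in (210,218,422,430)])
E
```

```text
t 5.75 p [457.8 270.6 -29.7] zyaw -178.7 x [ 0.003  0.006 -1.   ] F [0.2 0.5 0.5] gap 1.001 j7 -2.15
292 [[459.0, 322.0, 1.0], [460.0, 318.0, 1.0], [462.0, 223.0, 1.0], [462.0, 218.0, 1.0]]
298 [[456.0, 322.0, 1.0], [456.0, 318.0, 1.0], [459.0, 222.0, 1.0], [458.0, 218.0, 0.0]]
304 [[467.0, 314.0, 25.0], [453.0, 318.0, 1.0], [455.0, 222.0, 1.0], [470.0, 227.0, 26.0]]
310 [[466.0, 313.0, 29.0], [449.0, 319.0, 1.0], [463.0, 227.0, 20.0], [469.0, 227.0, 30.0]]
316 [[465.0, 313.0, 31.0], [446.0, 319.0, 2.0], [462.0, 228.0, 23.0], [467.0, 227.0, 31.0]]
322 [[462.0, 313.0, 31.0], [457.0, 312.0, 23.0], [459.0, 227.0, 22.0], [465.0, 227.0, 32.0]]
328 [[460.0, 313.0, 32.0], [453.0, 313.0, 22.0], [457.0, 227.0, 24.0], [462.0, 227.0, 32.0]]
334 [[459.0, 313.0, 34.0], [452.0, 312.0, 25.0], [455.0, 227.0, 26.0], [461.0, 227.0, 35.0]]
340 [[456.0, 313.0, 35.0], [449.0, 313.0, 25.0], [453.0, 227.0, 27.0], [459.0, 227.0, 36.0]]
346 [[454.0, 313.0, 35.0], [447.0, 313.0, 26.0], [451.0, 228.0, 29.0], [457.0, 227.0, 37.0]]
```

View pics/w3.png

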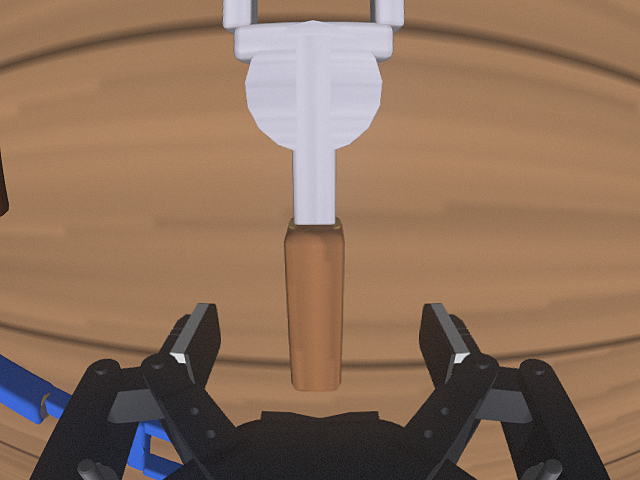

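Open tips stand at z ≈ 22–25 mm straddling the handle, at (213,340) and (428,340) with the handle at (315,300). I'll go down 9 mm and close.

Call:
servo_tool --commands '[[[6,0,0],0],[[3,0,0],0],[[1,0,0],0]]'

```text
time: 6.18
ee_pos: [0.4581, 0.2708, -0.0403]
tool_rot: [2.217, 0.031, -2.209]
wrist_force: [0.4, 0.6, -0.5]
finger_gap: 0.999
```

Call:
servo_tool --commands '[[[0,0,0],0],[[0,0,0],0],[[0,0,0],0],[[0,0,0],0],[[0,0,0],0]]' --grip 0 --squeeze 100

```text
time: 6.8
ee_pos: [0.4607, 0.2688, -0.0353]
tool_rot: [2.223, 0.027, -2.204]
wrist_force: [-0.1, -0.2, -2.7]
finger_gap: 0.236
```

```bash
python3 - <<'E'
from h import *
show()
for r in plan([.44,.2706,.16],-178.7,4): print(r)
E
```

```text
t 6.8 p [460.7 268.8 -35.3] zyaw -178.9 x [ 0.008  0.005 -1.   ] F [-0.1 -0.2 -2.7] gap 0.236 j7 -2.15
[[-48.9, -0.8, 4.7], np.float64(-0.04)]
[[-48.9, -0.8, 4.7], np.float64(-0.04)]
[[-48.9, -0.8, 4.7], np.float64(-0.04)]
[[-48.9, -0.8, 4.7], np.float64(-0.04)]
```

Call:
servo_tool --commands '[[[-10,0,0],0],[[-30,0,0],0],[[-45,0,2],0],[[-45,0,3],0],[[-45,0,3],0]]'

```text
time: 7.42
ee_pos: [0.4469, 0.2661, 0.1411]
tool_rot: [2.208, 0.022, -2.213]
wrist_force: [0.4, 0.2, -3.9]
finger_gap: 0.238
```

Call:
servo_tool --commands '[[[-35,0,2],0],[[0,0,0],0]]'

```text
time: 7.68
ee_pos: [0.4456, 0.2669, 0.1806]
tool_rot: [2.214, 0.026, -2.21]
wrist_force: [0.4, -0.4, -4.0]
finger_gap: 0.241
```

```bash
cat >> h.py <<'E'
def wpts(f):
    Rm=R.from_rotvec(f['rotation']).as_matrix()
    z=f['z_map'];v,u=np.mgrid[0:480,0:640];dx,dy=(u-f['cx'])/f['fx'],(v-f['cy'])/f['fy'];r=np.hypot(dx,dy)+1e-9
    d=np.stack([dx/r*np.tan(r),dy/r*np.tan(r),np.ones_like(r)],-1)*z[...,None]
    return d@Rm.T+f['eye']
E
python3 - <<'E'
from h import *
show()
f=ctrl.grab_frame('wrist'); save(f,'w4.png'); np.savez('w4.npz',**f); P=wpts(f)
for uv in [(317,50),(317,100),(317,150),(317,200),(317,240),(317,270),(250,20),(380,20)]: print(uv,(P[uv[1],uv[0]]*1000).round(1))
E
```

```text
t 7.67 p [445.6 266.9 180.6] zyaw -178.8 x [ 0.002  0.002 -1.   ] F [ 0.4 -0.4 -4. ] gap 0.241 j7 -2.16
(317, 50) [549.7 269.6 233.8]
(317, 100) [532.5 269.2 232.8]
(317, 150) [515.2 268.9 232.4]
(317, 200) [498.  268.5 234.9]
(317, 240) [484.4 268.2 238.3]
(317, 270) [475.8 268.  244.9]
(250, 20) [562.  293.4 228.7]
(380, 20) [562.  248.4 231.7]
```

View pics/w4.png

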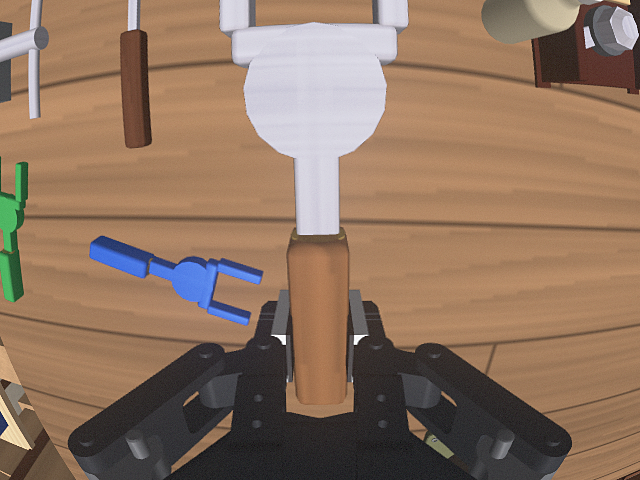

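```bash
python3 - <<'E'
from h import *
f=dict(np.load('w4.npz')); P=wpts(f)
for v in list(range(16,34,2))+list(range(224,246,2)): print(v,f['pixels'][v,317],(P[v,317]*1000).round(1))
for v in (8,14,20): 
    r=f['pixels'][v]; w=np.where((r.min(1)>150)&(np.arange(640)>200)&(np.arange(640)<420))[0]; print(v,w.min(),w[np.diff(w,append=999)>1],w[np.diff(w,prepend=0)>1],[(P[v,k]*1000).round(1).tolist() for k in (w.min()+1,w.max()-1)])
t=ctrl.grab_frame('top'); save(t,'t4.png')
E
```

```text
16 [171 129  93] [6.215e+02 2.731e+02 2.000e-01]
18 [162 124  90] [6.193e+02 2.731e+02 5.000e-01]
20 [158 121  88] [617.  273.    1.8]
22 [167 150 154] [614.9 273.    2. ]
24 [211 208 223] [559.3 269.8 232.4]
26 [210 206 220] [558.6 269.8 232.2]
28 [212 209 220] [557.9 269.8 232.2]
30 [214 214 224] [557.1 269.7 232.5]
32 [211 210 221] [556.3 269.7 232.6]
224 [206 201 216] [488.4 268.3 232.6]
226 [205 202 216] [487.9 268.3 233.4]
228 [210 206 218] [487.2 268.3 233.5]
230 [208 205 218] [486.2 268.3 232.8]
232 [211 205 219] [485.7 268.3 233.5]
234 [179 172 180] [484.7 268.3 232.8]
236 [103  79  57] [529.5 268.  360.8]
238 [104  82  63] [484.6 268.2 236.8]
240 [104  82  61] [484.4 268.2 238.3]
242 [96 77 60] [484.9 268.2 241.7]
244 [110  79  62] [484.1 268.2 241.5]
8 220 [248 407] [220 379] [[566.5, 303.3, 231.8], [567.3, 239.4, 232.2]]
14 220 [248 407] [220 379] [[564.2, 303.1, 232.1], [565.2, 239.2, 231.4]]
20 220 [248 408] [220 379] [[562.0, 303.1, 231.8], [562.7, 239.1, 232.4]]
```

View pics/t4.png

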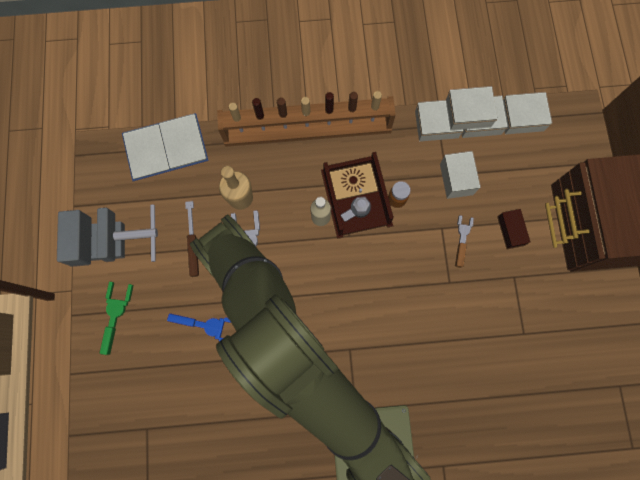

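```bash
cat >> h.py <<'E'
L=138.5; OFF=1.7; DY=0.7
def tcp_for(wyaw,back=0,C=(648,-32)):
    a=np.radians(wyaw); d=np.array([np.cos(a),np.sin(a)]); n=np.array([-d[1],d[0]])
    b=np.radians(wyaw-DY); d2=np.array([np.cos(b),np.sin(b)]); n2=np.array([-d2[1],d2[0]])
    return np.array(C)-back*d-L*d2-OFF*n2, wyaw-DY-180
E
python3 - <<'E'
from h import *
p,y=tcp_for(29.4,60); print(p,y)
for r in plan([p[0]/1e3,p[1]/1e3,.175],y,9): print(r)
E
```

```text
[ 475.05880761 -129.45632809] -151.3
[[0.3, 44.0, -2.5], np.float64(-3.06)]
[[0.3, 44.0, -0.2], np.float64(-3.06)]
[[0.3, 44.0, 2.1], np.float64(-3.06)]
[[0.3, 43.8, 4.5], np.float64(-3.06)]
[[0.3, 43.5, 6.8], np.float64(-3.06)]
[[0.3, 43.1, 9.1], np.float64(-3.06)]
[[0.3, 42.5, 11.4], np.float64(-3.06)]
[[0.3, 41.9, 13.7], np.float64(-3.06)]
[[0.3, 41.1, 15.9], np.float64(-3.06)]
```

Call:
servo_tool --commands '[[[0,44,-2],-3],[[0,44,0],-3],[[0,44,2],-3],[[0,44,4],-3],[[0,44,7],-3]]'

```text
time: 8.4
ee_pos: [0.4561, 0.0427, 0.1692]
tool_rot: [2.037, 0.312, -2.079]
wrist_force: [-0.2, -0.8, -2.4]
finger_gap: 0.237
```

Call:
servo_tool --commands '[[[0,43,9],-3],[[0,43,11],-3],[[0,42,14],-3],[[0,30,12],-3],[[0,0,0],0]]'

```text
time: 9.02
ee_pos: [0.464, -0.1315, 0.1601]
tool_rot: [1.897, 0.514, -1.976]
wrist_force: [-0.1, 0.5, -2.2]
finger_gap: 0.238
```

```bash
python3 - <<'E'
from h import *
show()
f=ctrl.grab_frame('wrist'); save(f,'w5.png'); np.savez('w5.npz',**f)
t=ctrl.grab_frame('top'); np.savez('t5.npz',**t)
cv2.imwrite('pics/t5c.png',cv2.resize(t['pixels'][140:300,290:450,::-1],None,fx=3.7,fy=3.7,interpolation=cv2.INTER_CUBIC))
E
```

```text
t 9.03 p [ 464.  -131.5  160.1] zyaw -150.7 x [-0.04  -0.003 -0.999] F [-0.1  0.5 -2.2] gap 0.238 j7 -1.08
```

View pics/w5.png

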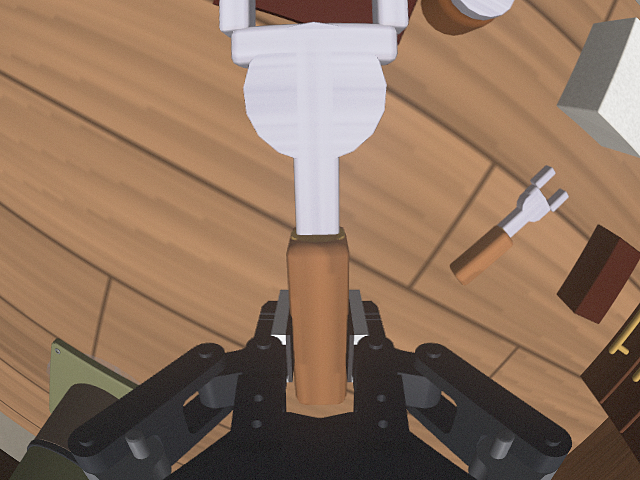

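View pics/t5c.png

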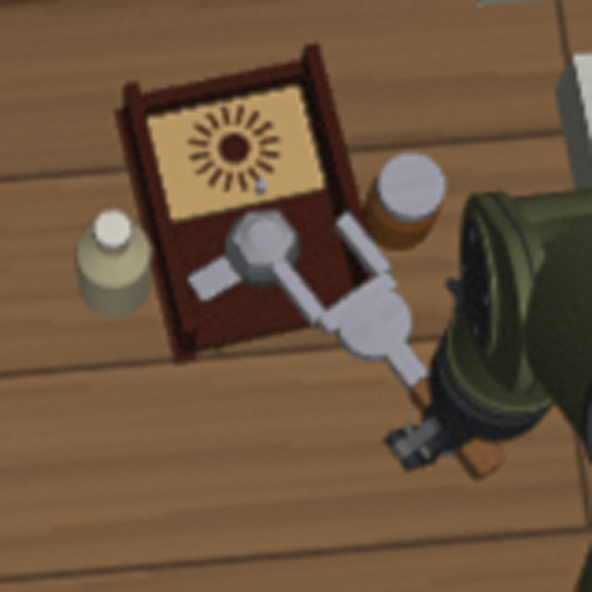

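Call:
servo_tool --commands '[[[0,0,0],0],[[0,0,0],0]]'

```text
time: 9.38
ee_pos: [0.4636, -0.1252, 0.1595]
tool_rot: [1.892, 0.525, -1.973]
wrist_force: [0.4, 0.1, -2.4]
finger_gap: 0.239
```

```bash
python3 - <<'E'
from h import *
show(); print(st()[1].round(3)); print(st()[0]['joint_positions'].round(3))
f=ctrl.grab_frame('wrist'); P=wpts(f)
for uv in [(317,40),(317,100),(317,150),(317,200),(317,225),(234,10),(394,10)]: print(uv,(P[uv[1],uv[0]]*1000).round(1))
E
```

```text
t 9.38 p [ 463.6 -125.2  159.5] zyaw -150.2 x [-0.042  0.    -0.999] F [ 0.4  0.1 -2.4] gap 0.239 j7 -1.09
[[-0.042  0.497 -0.867]
 [ 0.    -0.868 -0.497]
 [-0.999 -0.021  0.036]]
[ 0.288  0.58  -0.197  1.989  0.19   0.633 -1.086]
(317, 40) [559.1 -70.7 206.4]
(317, 100) [540.8 -81.2 208.6]
(317, 150) [525.7 -89.8 208.4]
(317, 200) [510.5 -98.5 210.3]
(317, 225) [ 502.1 -103.3  209.6]
(234, 10) [555.5 -39.8 207. ]
(394, 10) [582.3 -87.6 206.6]
```

```bash
python3 - <<'E'
from h import *
t=dict(np.load('t5.npz')); P=pts(t)
hsv=cv2.cvtColor(t['pixels'],cv2.COLOR_RGB2HSV)
k=(P[...,2]>.185)&(P[...,2]<.215)&(hsv[...,1]<80)&(P[...,1]>-.12)&(P[...,1]<.05); k[:, 405:]=0
n,l,s,c=cv2.connectedComponentsWithStats(k.astype(np.uint8)); i=1+np.argmax(s[1:,4]); q=P[l==i]
(cx,cy),(w,h),ang=r=cv2.minAreaRect(q[:,:2].astype(np.float32)*1000); print(len(q),r,cv2.boxPoints(r).round(1).tolist())
w=dict(np.load('w5.npz')); P=wpts(w); 
for uv in [(317,25),(317,232),(234,10),(394,10)]: print(uv,(P[uv[1],uv[0]]*1000).round(1))
E
```

```text
660 ((552.0968627929688, -79.9443130493164), (122.51994323730469, 67.07164764404297), 32.24867630004883) [[482.3999938964844, -84.30000305175781], [518.2000122070312, -141.0], [621.7999877929688, -75.5999984741211], [586.0, -18.899999618530273]]
(317, 25) [564.4 -75.  207.2]
(317, 232) [ 500.3 -111.   210.7]
(234, 10) [556.4 -47.1 208.3]
(394, 10) [582.9 -94.8 207.2]
```

```bash
python3 - <<'E'
from h import *
f=dict(np.load('w4.npz')); P=wpts(f)
m=np.zeros((480,640),bool); m[0:60,585:640]=1
k=m&(P[...,2]>.064)&(P[...,2]<.08); q=P[k]; print(len(q),q.mean(0),cv2.minEnclosingCircle(q[:,:2].astype(np.float32)*1000), q[:,2].max())
k=m&(P[...,2]>.0715)&(P[...,2]<.078); q=P[k]; print(len(q),q.mean(0),q.min(0),q.max(0))
t=dict(np.load('top0.npz')); Q=pts(t); m[:]=0; m[195:215,350:372]=1
k=m&(Q[...,2]>.0715)&(Q[...,2]<.078); q=Q[k]; print(len(q),q.mean(0),q.min(0),q.max(0))
k=m&(Q[...,2]>.064)&(Q[...,2]<.08);q=Q[k]; print(len(q),cv2.minEnclosingCircle(q[:,:2].astype(np.float32)*1000))
s=dict(np.load('scene0.npz')); Q=pts(s); m[:]=0; m[270:310,310:340]=1
k=m&(Q[...,2]>.0715)&(Q[...,2]<.078); q=Q[k]; print(len(q),q.mean(0),q.min(0),q.max(0))
k=m&(Q[...,2]>.064)&(Q[...,2]<.08);q=Q[k]; print(len(q),cv2.minEnclosingCircle(q[:,:2].astype(np.float32)*1000))
cv2.imwrite('pics/s0c.png',cv2.resize(s['pixels'][250:350,270:400,::-1],None,fx=6,fy=6,interpolation=cv2.INTER_CUBIC))
E
```

```text
903 [ 0.64668837 -0.02408664  0.07133214] ((635.610595703125, -6.190991401672363), 50.28472137451172) 0.0769025095047643
470 [ 0.64696207 -0.02548121  0.07431272] [ 0.60104135 -0.04437506  0.07150533] [0.66573987 0.03126087 0.07690251]
80 [ 0.64741459 -0.0321772   0.074332  ] [ 0.63230354 -0.04915134  0.07151156] [ 0.66452984 -0.01605306  0.07783844]
165 ((647.326904296875, -32.76131057739258), 22.54947280883789)
85 [ 0.65117009 -0.04047916  0.07362701] [ 0.6341901  -0.1082333   0.07155281] [0.67227422 0.04066961 0.07725501]
215 ((652.066162109375, -33.16100311279297), 75.0809097290039)
```

View pics/s0c.png

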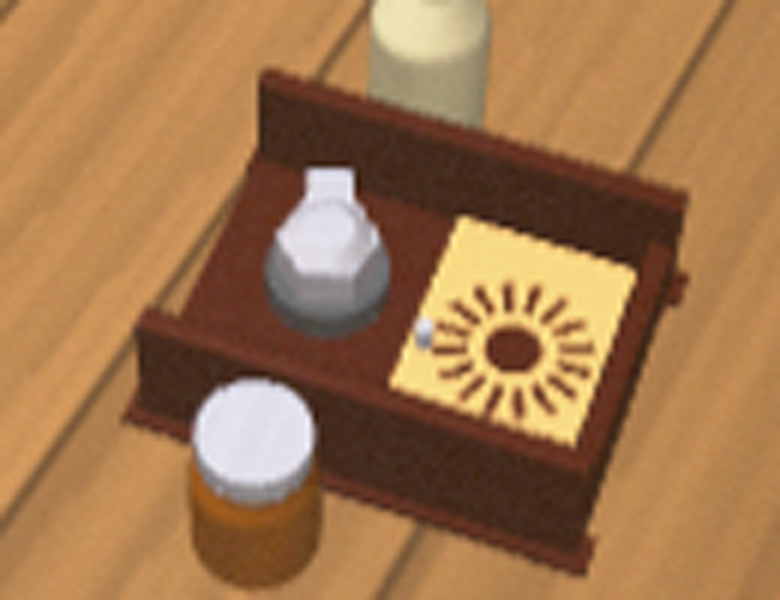

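```bash
python3 - <<'E'
from h import *
def go(f,P,name):
    hsv=cv2.cvtColor(f['pixels'],cv2.COLOR_RGB2HSV)
    for lo,hi in((.068,.08),(.0725,.079)):
        k=(P[...,2]>lo)&(P[...,2]<hi)&(hsv[...,1]<70)&(np.hypot(P[...,0]-.648,P[...,1]+.032)<.03); q=P[k]
        print(name,lo,len(q),(q.mean(0)*1000).round(1),(q.min(0)*1000).round(1),(q.max(0)*1000).round(1))
f=dict(np.load('w4.npz')); go(f,wpts(f),'w4')
f=dict(np.load('top0.npz')); go(f,pts(f),'top')
f=dict(np.load('scene0.npz')); go(f,pts(f),'scene')
E
```

```text
w4 0.068 662 [647.8 -26.2  72.8] [629.5 -47.4  68. ] [668.9  -9.7  76.9]
w4 0.0725 385 [649.3 -28.7  74.8] [635.4 -44.   72.5] [664.2 -12.7  76.9]
top 0.068 127 [647.5 -32.2  72.7] [628.3 -51.8  68. ] [665.4 -10.2  78.1]
top 0.0725 70 [647.3 -31.7  74.8] [632.3 -49.2  72.6] [664.5 -16.1  78.1]
scene 0.068 121 [650.6 -32.9  72.1] [632.  -49.4  68.1] [668.  -11.6  79.1]
scene 0.0725 52 [649.7 -30.6  74.6] [637.1 -42.8  72.6] [665.1 -17.3  78.3]
```

```bash
python3 - <<'E'
from h import *
p,y=tcp_for(29.4,0,(648.3,-31)); print(p,y)
for r in plan([p[0]/1e3,p[1]/1e3,.065],y,5): print(r)
E
```

```text
[527.63163627 -99.00210287] -151.3
[[18.4, 2.2, -14.3], np.float64(0.23)]
[[18.4, 2.2, -14.4], np.float64(0.23)]
[[18.4, 2.1, -14.4], np.float64(0.23)]
[[18.4, 2.1, -14.4], np.float64(0.23)]
[[18.4, 2.0, -14.4], np.float64(0.23)]
```

Call:
servo_tool --commands '[[[18,2,-14],0.2],[[18,2,-14],0.2],[[18,2,-14],0.2],[[18,2,-14],0.2],[[18,2,-14],0.2]]'

```text
time: 10.05
ee_pos: [0.5291, -0.0958, 0.0663]
tool_rot: [1.904, 0.512, -1.977]
wrist_force: [0.3, 0.3, -2.7]
finger_gap: 0.24
```

Call:
servo_tool --commands '[[[0,0,0],0],[[0,0,0],0]]'

```text
time: 10.3
ee_pos: [0.5288, -0.0943, 0.0658]
tool_rot: [1.901, 0.515, -1.977]
wrist_force: [0.0, -0.6, -2.2]
finger_gap: 0.24
```

```bash
cat > look.py <<'E'
from h import *
import sys
n=sys.argv[1]
show(); M=st()[1]; print('tilt back-axis z',M[2,2].round(3),'side',M[2,1].round(3))
o,_,zy=st()
a=np.radians(zy+180); d=np.array([np.cos(a),np.sin(a)]); j=o['ee_pos'][:2]*1000+L*d+OFF*np.array([-d[1],d[0]]); print('jaw est',j.round(1),'wyaw world',round((zy+180+DY+180)%360-180,1),'rel box',round((zy+180+DY-7.5+180)%360-180,1))
t=ctrl.grab_frame('top'); np.savez(n+'t.npz',**t)
cv2.imwrite('pics/'+n+'t.png',cv2.resize(t['pixels'][150:270,300:420,::-1],None,fx=5,fy=5,interpolation=cv2.INTER_CUBIC))
s=ctrl.grab_frame('scene'); np.savez(n+'s.npz',**s)
cv2.imwrite('pics/'+n+'s.png',cv2.resize(s['pixels'][230:370,240:400,::-1],None,fx=4.2,fy=4.2,interpolation=cv2.INTER_CUBIC))
E
python3 look.py a
```

```text
t 10.3 p [528.8 -94.3  65.8] zyaw -150.8 x [-0.039  0.    -0.999] F [ 0.  -0.6 -2.2] gap 0.24 j7 -1.18
tilt back-axis z 0.034 side -0.019
jaw est [648.9 -25.2] wyaw world 29.9 rel box 22.4
```

View pics/at.png

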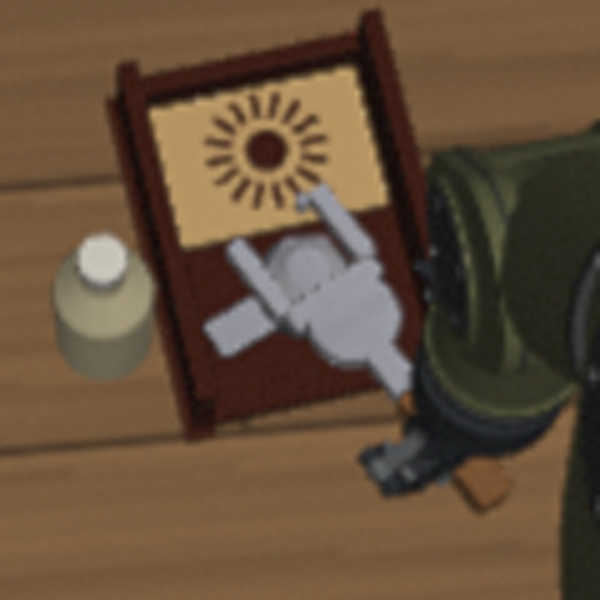

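View pics/as.png

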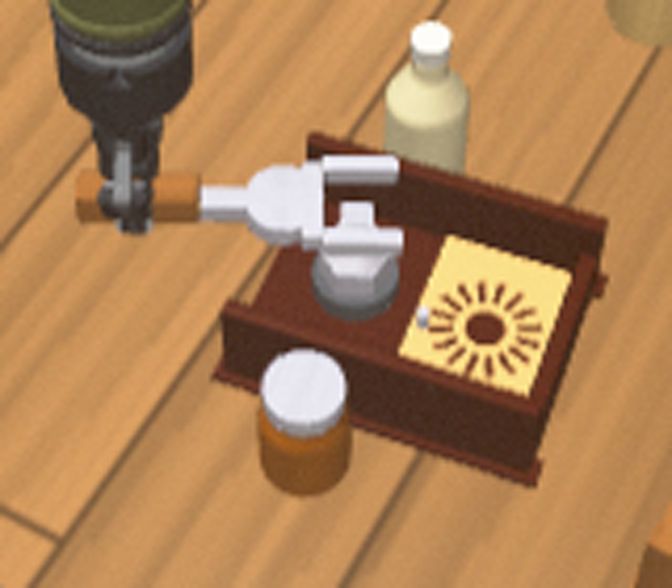

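```bash
cat > jaw.py <<'E'
from h import *
import sys
# head+prongs steel seen from top at given height band: edges via minAreaRect, nut via known
f=dict(np.load(sys.argv[1]+'t.npz')); lo,hi=float(sys.argv[2]),float(sys.argv[3])
P=pts(f); hsv=cv2.cvtColor(f['pixels'],cv2.COLOR_RGB2HSV)
k=(P[...,2]>lo)&(P[...,2]<hi)&(hsv[...,1]<70)&(np.hypot(P[...,0]-.64,P[...,1]+.04)<.08)
n,l,s,c=cv2.connectedComponentsWithStats(k.astype(np.uint8)); i=1+np.argmax(s[1:,4]); q=P[l==i][:,:2]*1000
print(len(q),s[1:,4])
a=np.radians(float(sys.argv[4])); d=np.array([np.cos(a),np.sin(a)]); nn=np.array([-d[1],d[0]])
al=q@d; la=q@nn
pr=al>np.percentile(al,99)-35
L_=la[pr]; mid=(L_.min()+L_.max())/2
lm=L_[L_>mid]; rm=L_[L_<mid]; ml=np.median(lm);mr=np.median(rm)
print('prong centres',ml,mr,'gap',ml-mr,'tips',al[pr&(la>mid)].max(),al[pr&(la<mid)].max())
# local slope of prongs
for g in (la>mid,la<=mid):
    p=q[pr&g].astype(np.float32); v=cv2.fitLine(p,cv2.DIST_L2,0,.01,.01).ravel(); print('prong yaw',np.degrees(np.arctan2(v[1]*np.sign(v[0]),v[0]*np.sign(v[0]))))
tip=(al[pr&(la>mid)].max()+al[pr&(la<mid)].max())/2-1
print('jaw top-cam',((tip-23)*d+(ml+mr)/2*nn).round(1))
E
python3 jaw.py a .095 .125 29.9
```

```text
546 [546]
prong centres -317.1255583597839 -371.8426854946083 gap 54.71712713482441 tips 573.0144389272639 572.4613903492194
prong yaw 29.536629
prong yaw 31.042358
jaw top-cam [647.4 -25.1]
```

Call:
servo_tool --commands '[[[4,3,1],0],[[4,3,2],0],[[0,0,0],0]]'

```text
time: 10.78
ee_pos: [0.5287, -0.1028, 0.0587]
tool_rot: [1.904, 0.512, -1.976]
wrist_force: [-0.5, -0.4, -2.1]
finger_gap: 0.236
```

```bash
python3 look.py b; python3 jaw.py b .085 .12 29.9; python3 - <<'E'
from h import *
f=dict(np.load('bt.npz'));P=pts(f); hsv=cv2.cvtColor(f['pixels'],cv2.COLOR_RGB2HSV)
k=(P[...,2]>.030)&(P[...,2]<.041)&(hsv[...,1]<90)&(np.hypot(P[...,0]-.648,P[...,1]+.032)<.065)&(np.hypot(P[...,0]-.648,P[...,1]+.032)>.029)
q=P[k];d=q[:,:2]-[.6475,-.0318];a=np.degrees(np.arctan2(d[:,1],d[:,0]))-7.5;a=a[(a>60)];print(len(a),a.mean(),np.median(a))
E
```

```text
t 10.78 p [ 528.7 -102.8   58.7] zyaw -150.9 x [-0.037 -0.    -0.999] F [-0.5 -0.4 -2.1] gap 0.236 j7 -1.18
tilt back-axis z 0.033 side -0.018
jaw est [648.9 -34. ] wyaw world 29.8 rel box 22.3
528 [528]
prong centres -324.3793317461102 -379.10322219911575 gap 54.72389045300554 tips 568.4109527047494 568.6522843328198
prong yaw 31.11842
prong yaw 30.212397
jaw top-cam [647.4 -33.5]
73 109.17302731958226 108.96229377252693
```

View pics/bt.png

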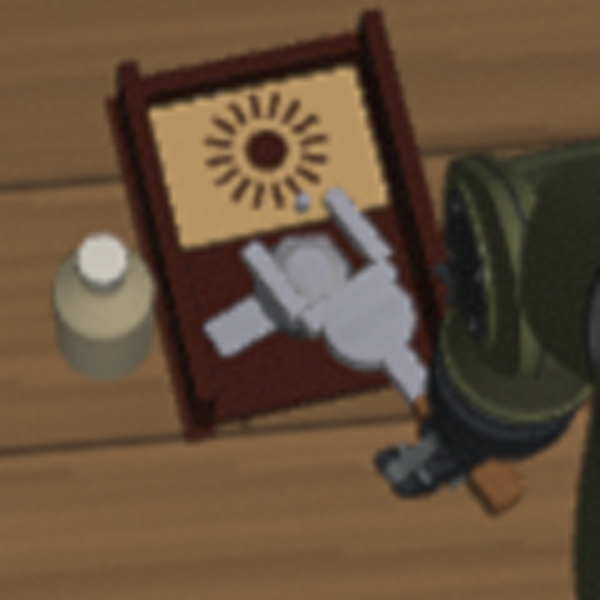

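Call:
servo_tool --commands '[[[10,-1,-1],0],[[8,0,-1],0],[[0,0,0],0]]'

```text
time: 11.25
ee_pos: [0.5297, -0.0997, 0.0393]
tool_rot: [1.904, 0.514, -1.975]
wrist_force: [-0.0, -0.8, -2.6]
finger_gap: 0.24
```

```bash
python3 look.py c; python3 jaw.py c .076 .11 29.9
```

```text
t 11.25 p [529.7 -99.7  39.3] zyaw -150.8 x [-0.037  0.    -0.999] F [-0.  -0.8 -2.6] gap 0.24 j7 -1.19
tilt back-axis z 0.032 side -0.018
jaw est [649.8 -30.8] wyaw world 29.9 rel box 22.4
509 [509   4   3   2   4   1   6   2]
prong centres -322.170571020982 -377.4340021981406 gap 55.26343117715862 tips 569.9232881997505 570.6202849064024
prong yaw 29.105503
prong yaw 30.656435
jaw top-cam [647.9 -30.9]
```

View pics/cs.png

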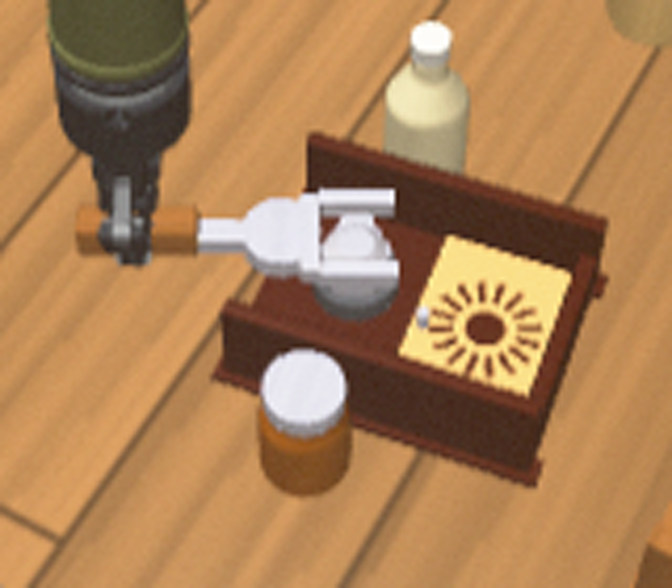

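Call:
servo_tool --commands '[[[6,1,0],0],[[6,0,-0.3],0],[[5,0,-0.3],0],[[0,0,0],0]]'

```text
time: 11.85
ee_pos: [0.532, -0.101, 0.024]
tool_rot: [1.908, 0.512, -1.97]
wrist_force: [-1.5, -0.2, 2.4]
finger_gap: 0.236
```

```bash
python3 look.py d; python3 jaw.py d .06 .1 29.9
```

```text
t 11.85 p [ 532. -101.   24.] zyaw -150.8 x [-0.032 -0.    -0.999] F [-1.5 -0.2  2.4] gap 0.236 j7 -1.19
tilt back-axis z 0.028 side -0.015
jaw est [652.1 -32. ] wyaw world 29.9 rel box 22.4
671 [671   2]
prong centres -337.08868450585794 -377.6497886149529 gap 40.56110410909497 tips 573.3182386357835 572.2582047937134
prong yaw 87.7298
prong yaw -22.999903
jaw top-cam [653.9 -36.2]
```

View pics/ds.png

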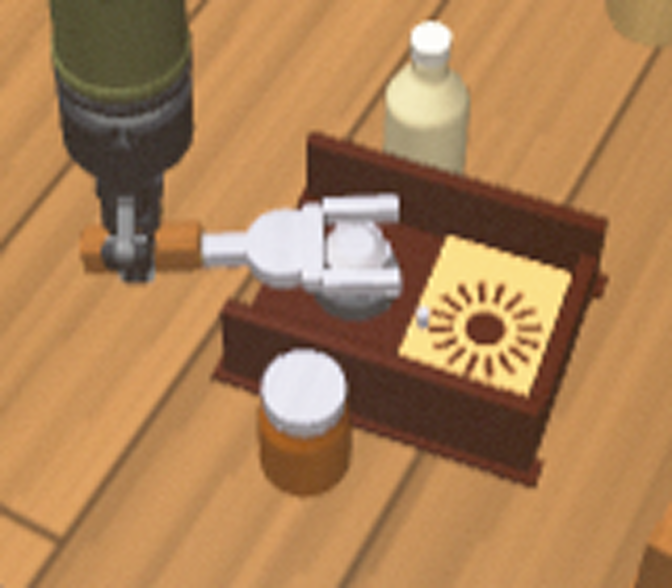

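View pics/dt.png

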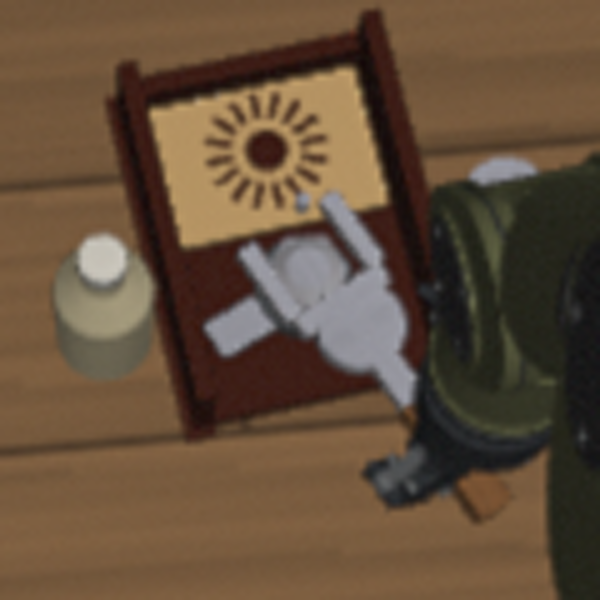

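```bash
python3 - <<'E'
from h import *
for n in 'cd':
    f=dict(np.load(n+'t.npz'));P=pts(f); hsv=cv2.cvtColor(f['pixels'],cv2.COLOR_RGB2HSV)
    d=np.array([.867,.499]);nn=np.array([-.499,.867]); r=P[...,:2]-[.6475,-.032]
    al=r@d; la=r@nn; s=hsv[...,1]<70
    for nm,k in (('head',(al<-.030)&(al>-.055)&(abs(la)<.02)),('shank',(al<-.068)&(al>-.095)&(abs(la)<.006)),('lprong',(al>0)&(al<.02)&(la>.022)&(la<.034)),('rprong',(al>0)&(al<.02)&(la<-.022)&(la>-.034))):
        k=k&s&(P[...,2]>.04); print(n,nm,k.sum(),np.median(P[...,2][k]).round(4),'lat',(np.median(la[k])*1000).round(1))
E
```

```text
c head 129 0.0873 lat 0.9
c shank 47 0.0896 lat -0.0
c lprong 32 0.0852 lat 27.7
c rprong 35 0.0834 lat -27.2
d head 133 0.0808 lat 1.1
d shank 44 0.0797 lat 0.8
d lprong 28 0.0815 lat 26.1
d rprong 27 0.0824 lat -29.3
```

Call:
servo_tool --commands '[[[-5,0,0],0],[[-4,0,4],0],[[0,0,0],0]]'

```text
time: 12.32
ee_pos: [0.5283, -0.1031, 0.0333]
tool_rot: [1.907, 0.512, -1.971]
wrist_force: [0.4, 0.2, -3.4]
finger_gap: 0.239
```

```bash
cat > rel.py <<'E'
from h import *
import sys
f=dict(np.load(sys.argv[1]+'t.npz'));P=pts(f); hsv=cv2.cvtColor(f['pixels'],cv2.COLOR_RGB2HSV)
wy=float(sys.argv[2]); a=np.radians(wy)
d=np.array([np.cos(a),np.sin(a)]);nn=np.array([-d[1],d[0]]); r=P[...,:2]-[.6475,-.032]
al=r@d; la=r@nn; s=hsv[...,1]<70
for nm,k in (('head',(al<-.030)&(al>-.055)&(abs(la)<.045)),('shank',(al<-.068)&(al>-.095)&(abs(la)<.015)),('lprong',(al>-.005)&(al<.03)&(la>.022)&(la<.036)),('rprong',(al>-.005)&(al<.03)&(la<-.022)&(la>-.036))):
    k=k&s&(P[...,2]>.053)
    if k.sum(): print(nm,k.sum(),'z',np.median(P[...,2][k]).round(4),'lat mid',((la[k].max()+la[k].min())*500).round(1),'max al',(al[k].max()*1000).round(1))
# dog
k=(P[...,2]>.030)&(P[...,2]<.0415)&(hsv[...,1]<90)&(np.hypot(r[...,0],r[...,1])<.065)&(np.hypot(r[...,0],r[...,1])>.03)
if k.sum()>5:
    m=r[k].mean(0); print('dog n',k.sum(),'dir rel',(np.degrees(np.arctan2(m[1],m[0]))-7.5).round(1),'far',(np.hypot(*r[k].T).max()*1000).round(0))
E
python3 look.py e; python3 rel.py c 29.9;  python3 rel.py e 29.9
```

```text
t 12.32 p [ 528.3 -103.1   33.3] zyaw -150.9 x [-0.033 -0.    -0.999] F [ 0.4  0.2 -3.4] gap 0.239 j7 -1.18
tilt back-axis z 0.029 side -0.016
jaw est [648.5 -34.2] wyaw world 29.8 rel box 22.3
head 167 z 0.087 lat mid -0.2 max al -30.1
shank 86 z 0.0902 lat mid 1.1 max al -68.5
lprong 47 z 0.0852 lat mid 28.0 max al 24.6
rprong 50 z 0.0835 lat mid -28.6 max al 25.3
dog n 86 dir rel 103.5 far 61.0
head 175 z 0.0895 lat mid -3.5 max al -30.1
shank 91 z 0.0891 lat mid 0.6 max al -68.1
lprong 28 z 0.0914 lat mid 25.7 max al 23.4
rprong 41 z 0.0902 lat mid -31.3 max al 23.3
dog n 90 dir rel 102.5 far 64.0
```

View pics/et.png

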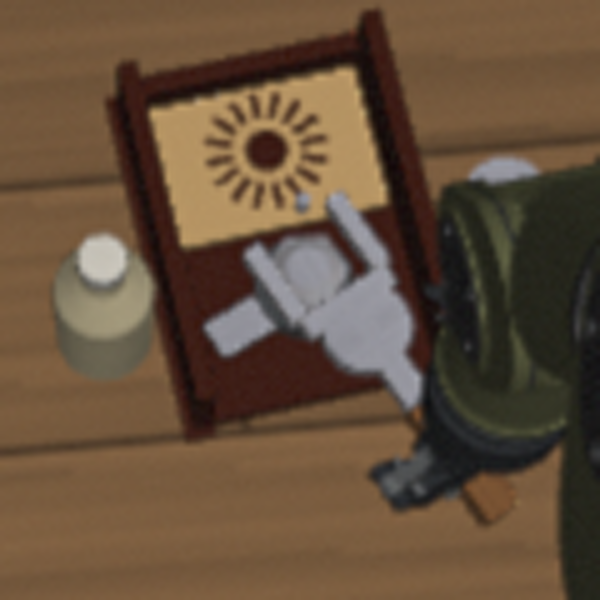

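Call:
servo_tool --commands '[[[0,1,3],-1],[[0,1,0],-1],[[0,0,0],0]]'

```text
time: 12.8
ee_pos: [0.5269, -0.1061, 0.0328]
tool_rot: [1.885, 0.546, -1.947]
wrist_force: [1.0, 0.0, -2.2]
finger_gap: 0.241
```

```bash
python3 look.py f;  python3 rel.py f 29.9
```

```text
t 12.8 p [ 526.9 -106.1   32.8] zyaw -148.7 x [-0.033  0.    -0.999] F [ 1.   0.  -2.2] gap 0.241 j7 -1.16
tilt back-axis z 0.028 side -0.017
jaw est [644.3 -32.6] wyaw world 32.0 rel box 24.5
head 172 z 0.0892 lat mid -1.3 max al -30.4
shank 95 z 0.0879 lat mid -0.5 max al -68.0
lprong 39 z 0.0917 lat mid 27.3 max al 19.7
rprong 46 z 0.0899 lat mid -28.6 max al 19.8
dog n 89 dir rel 101.2 far 61.0
```

View pics/ft.png

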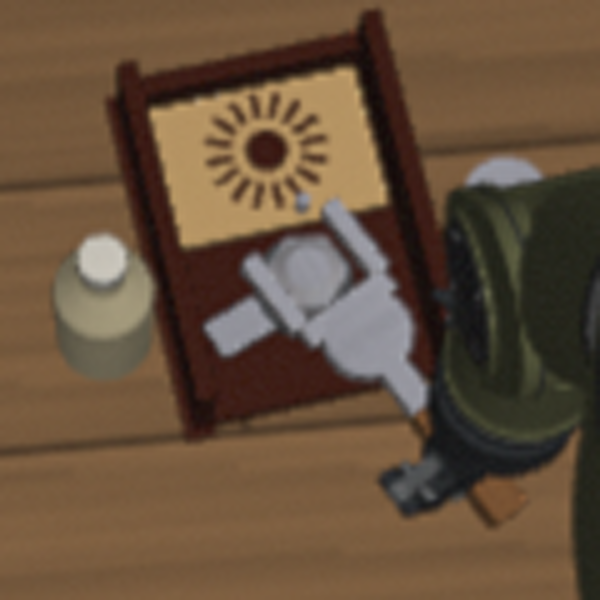

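Call:
servo_tool --commands '[[[6,-0.6,0],0],[[6,0,0],0],[[5,0,0],0],[[0,0,0],0]]'

```text
time: 13.4
ee_pos: [0.5257, -0.1052, 0.0143]
tool_rot: [1.884, 0.546, -1.948]
wrist_force: [-0.6, -0.4, -2.5]
finger_gap: 0.238
```

```bash
python3 look.py g;  python3 rel.py g 29.9
```

```text
t 13.4 p [ 525.7 -105.2   14.3] zyaw -148.7 x [-0.034  0.    -0.999] F [-0.6 -0.4 -2.5] gap 0.238 j7 -1.17
tilt back-axis z 0.029 side -0.018
jaw est [643.1 -31.8] wyaw world 32.0 rel box 24.5
head 176 z 0.0707 lat mid -0.2 max al -30.0
shank 87 z 0.0696 lat mid 0.3 max al -68.3
lprong 41 z 0.072 lat mid 28.6 max al 19.9
rprong 38 z 0.0721 lat mid -28.0 max al 20.7
dog n 82 dir rel 103.7 far 59.0
```

View pics/gs.png

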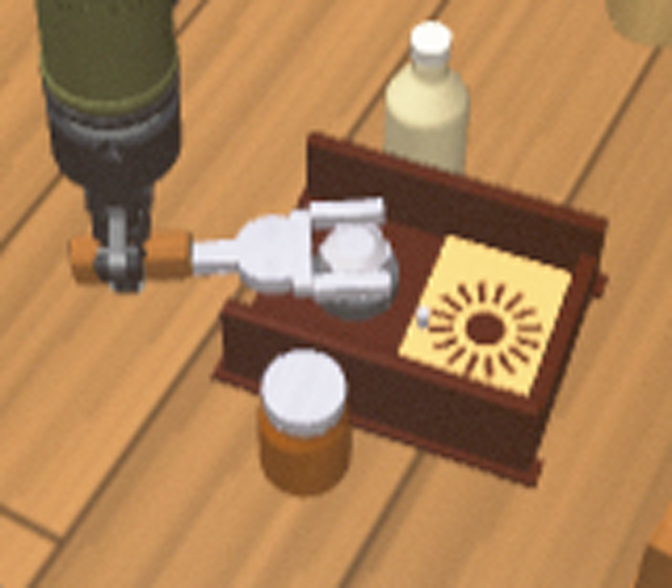

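Call:
servo_tool --commands '[[[5,0,-1],0],[[4,0,-1],0],[[0,0,0],0]]'

```text
time: 13.88
ee_pos: [0.5279, -0.1041, 0.0053]
tool_rot: [1.885, 0.545, -1.946]
wrist_force: [-0.3, 0.1, -3.1]
finger_gap: 0.243
```

```bash
python3 look.py g2;  python3 rel.py g2 29.9
```

```text
t 13.88 p [ 527.9 -104.1    5.3] zyaw -148.7 x [-0.032  0.    -0.999] F [-0.3  0.1 -3.1] gap 0.243 j7 -1.17
tilt back-axis z 0.027 side -0.017
jaw est [645.3 -30.7] wyaw world 32.0 rel box 24.5
head 162 z 0.0617 lat mid 0.2 max al -30.1
shank 77 z 0.0606 lat mid -0.1 max al -68.0
lprong 44 z 0.0639 lat mid 27.8 max al 22.5
rprong 40 z 0.063 lat mid -28.4 max al 22.3
dog n 80 dir rel 103.9 far 59.0
```

The wrench is down around the hex, underside about 46 mm above the bench. First stroke: orbit about the axis at r ≈ 139.6 mm, clockwise.

Call:
servo_tool --commands '[[[0,-14.6,-1],6],[[0,-14.6,-1],6],[[0,-14.6,-1],6],[[0,-14.6,-1],6]]'

```text
time: 14.48
ee_pos: [0.5081, -0.0482, 0.0064]
tool_rot: [2.127, 0.127, -2.2]
wrist_force: [0.5, -0.0, -3.2]
finger_gap: 0.239
```

```bash
sed -i 's/DY=0.7/DY=-1.4/' h.py; cat > orb.py <<'E'
from h import *
show(); o,M,zy=st(); C=np.array([648.0,-32.0]); v=C-o['ee_pos'][:2]*1000
a=(zy+180+180)%360-180
print('r',np.hypot(*v).round(1),'azi to C',np.degrees(np.arctan2(v[1],v[0])).round(1),'tool a',round(a,1),'wrench rel',round(a-1.4-7.5,1),'torque z',o['torque'].round(2),'tiltz',M[2,2].round(3),M[2,1].round(3))
E
python3 orb.py
```

```text
t 14.47 p [508.1 -48.2   6.4] zyaw -173.4 x [-0.034  0.    -0.999] F [ 0.5 -0.  -3.2] gap 0.239 j7 -1.5
r 140.9 azi to C 6.6 tool a 6.6 wrench rel -2.3 torque z [-0.    0.01  0.25] tiltz 0.033 -0.004
```

Call:
servo_tool --commands '[[[0,-14.6,-1],6],[[0,-14.6,-1],6],[[0,-14.6,-1],6],[[0,-14.6,-1],6],[[0,-14.6,-1],6]]'

```text
time: 15.1
ee_pos: [0.519, 0.0263, 0.0065]
tool_rot: [-1.955, 0.432, 2.026]
wrist_force: [0.4, -1.6, -3.8]
finger_gap: 0.242
```

```bash
python3 orb.py; python3 look.py h
```

```text
t 15.1 p [519.   26.3   6.5] zyaw 155.8 x [-0.036  0.001 -0.999] F [ 0.4 -1.6 -3.8] gap 0.242 j7 -1.89
r 141.5 azi to C -24.3 tool a -24.2 wrench rel -33.1 torque z [ 0.03 -0.05  0.13] tiltz 0.033 0.013
t 15.1 p [519.   26.3   6.5] zyaw 155.8 x [-0.036  0.001 -0.999] F [ 0.4 -1.6 -3.8] gap 0.242 j7 -1.89
tilt back-axis z 0.033 side 0.013
jaw est [646.1 -28.9] wyaw world -25.6 rel box -33.1
```

View pics/ht.png

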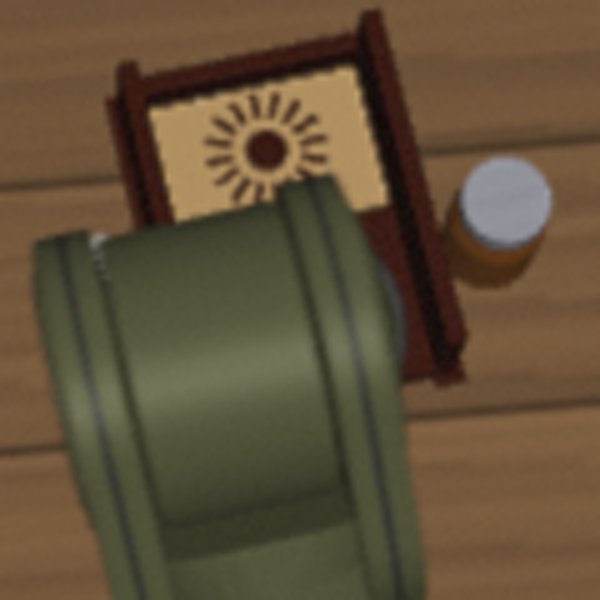

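View pics/hs.png

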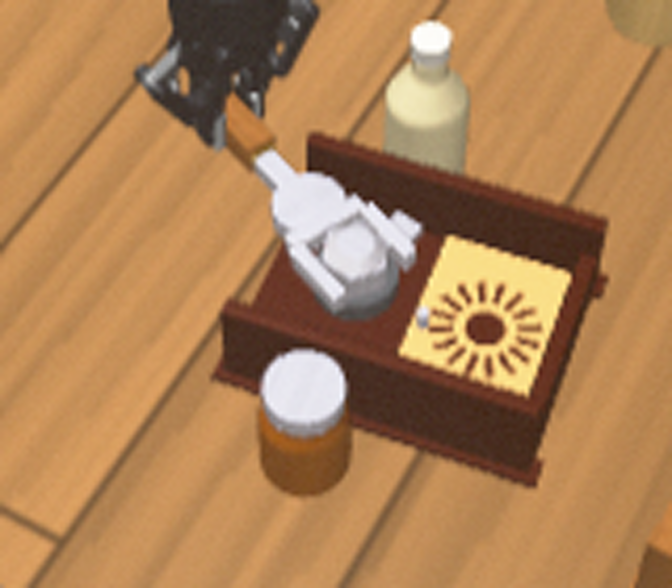

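Call:
servo_tool --commands '[[[0,-7.3,-0.4],3],[[0,-6,-0.3],2.5],[[0,0,0],0]]'

```text
time: 15.58
ee_pos: [0.5246, 0.0377, 0.0063]
tool_rot: [-1.901, 0.515, 1.973]
wrist_force: [0.4, 0.9, -3.3]
finger_gap: 0.238
```

```bash
python3 orb.py; cat > dog.py <<'E'
from h import *
import sys
s=dict(np.load(sys.argv[1]+'s.npz')); P=pts(s); hsv=cv2.cvtColor(s['pixels'],cv2.COLOR_RGB2HSV)
r=P[...,:2]-[.649,-.0315]; rr=np.hypot(r[...,0],r[...,1])
k=(P[...,2]>.0295)&(P[...,2]<.040)&(hsv[...,1]<60)&(rr<.068)&(rr>.034)
k=k&(hsv[...,2]>100)
n,l,st_,c=cv2.connectedComponentsWithStats(k.astype(np.uint8),connectivity=8)
for i in range(1,n):
    if st_[i,4]>6:
        m=r[l==i].mean(0); print('dog?',st_[i],'dir rel',(np.degrees(np.arctan2(m[1],m[0]))-7.5).round(1),rr[l==i].max().round(3),P[l==i][:,2].mean().round(3))
E
python3 look.py i; python3 dog.py i; for n in a c f; do python3 dog.py $n; done
```

```text
t 15.57 p [524.6  37.7   6.3] zyaw 150.7 x [-0.037  0.001 -0.999] F [ 0.4  0.9 -3.3] gap 0.238 j7 -1.95
r 141.7 azi to C -29.5 tool a -29.3 wrench rel -38.2 torque z [0.33 0.01 0.15] tiltz 0.033 0.017
t 15.57 p [524.6  37.7   6.3] zyaw 150.7 x [-0.037  0.001 -0.999] F [ 0.4  0.9 -3.3] gap 0.238 j7 -1.95
tilt back-axis z 0.033 side 0.017
jaw est [646.2 -28.7] wyaw world -30.7 rel box -38.2
dog? [334 281   8   8  37] dir rel 66.3 0.061 0.036
dog? [339 303   3   4  10] dir rel -12.0 0.054 0.036
dog? [321 278   8   5  34] dir rel 108.7 0.061 0.037
dog? [339 303   3   5  10] dir rel -12.6 0.055 0.035
dog? [321 281   8   2  13] dir rel 108.5 0.052 0.036
dog? [339 303   3   4   9] dir rel -12.8 0.055 0.036
dog? [321 280   8   3  23] dir rel 107.9 0.054 0.037
dog? [339 303   3   4   9] dir rel -12.0 0.055 0.035
```

View pics/is.png

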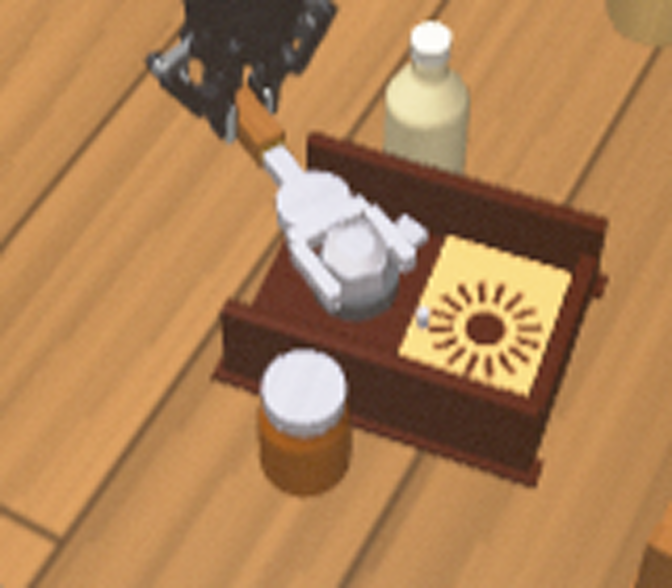

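Call:
servo_tool --commands '[[[0,14.6,0],-6],[[-4,0,1],0],[[-15,0,1],0],[[-20,0,0],0],[[-10,0,0],0]]'

```text
time: 16.3
ee_pos: [0.5172, 0.0259, 0.0585]
tool_rot: [-1.961, 0.42, 2.036]
wrist_force: [-0.1, 0.1, -1.6]
finger_gap: 0.238
```

```bash
python3 orb.py; python3 look.py j; python3 dog.py j
```

```text
t 16.3 p [517.2  25.9  58.5] zyaw 156.6 x [-0.037  0.002 -0.999] F [-0.1  0.1 -1.6] gap 0.238 j7 -1.89
r 143.1 azi to C -23.9 tool a -23.4 wrench rel -32.3 torque z [0.07 0.11 0.02] tiltz 0.035 0.013
t 16.3 p [517.2  25.9  58.5] zyaw 156.6 x [-0.037  0.002 -0.999] F [-0.1  0.1 -1.6] gap 0.238 j7 -1.89
tilt back-axis z 0.035 side 0.013
jaw est [644.9 -27.6] wyaw world -24.8 rel box -32.3
dog? [332 281  10  11  62] dir rel 65.7 0.063 0.036
dog? [339 303   3   5   9] dir rel -12.7 0.056 0.035
```

View pics/js.png

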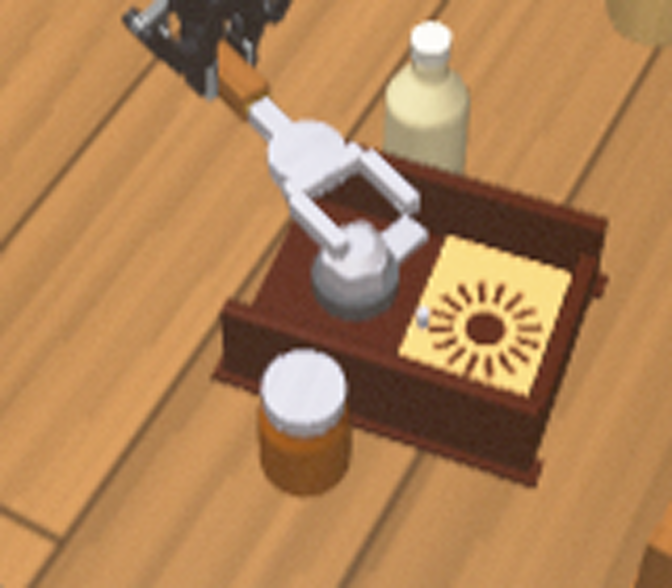

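Call:
servo_tool --commands '[[[0,22,-1.6],-9],[[0,22,-1.6],-9],[[0,22,-1.6],-9],[[0,22,-1.6],-9],[[0,22,-1.6],-9]]'

```text
time: 17.02
ee_pos: [0.5145, -0.0811, 0.0565]
tool_rot: [1.962, 0.423, -2.042]
wrist_force: [0.2, -0.2, -2.2]
finger_gap: 0.242
```

```bash
python3 orb.py
```

```text
t 17.02 p [514.5 -81.1  56.5] zyaw -156.7 x [-0.04   0.003 -0.999] F [ 0.2 -0.2 -2.2] gap 0.242 j7 -1.25
r 142.3 azi to C 20.2 tool a 23.3 wrench rel 14.4 torque z [-0.05  0.04  0.06] tiltz 0.036 -0.019
```

Call:
servo_tool --commands '[[[0,24,0],-8],[[0,24,0],-8],[[0,0,0],0],[[0,0,0],0]]'

```text
time: 17.52
ee_pos: [0.5347, -0.1266, 0.0535]
tool_rot: [1.789, 0.672, -1.869]
wrist_force: [0.3, 0.2, -2.5]
finger_gap: 0.244
```

```bash
python3 orb.py;  python3 look.py k; python3 rel.py k 38; python3 dog.py k
```

```text
t 17.52 p [ 534.7 -126.6   53.5] zyaw -140.6 x [-0.045  0.003 -0.999] F [ 0.3  0.2 -2.5] gap 0.244 j7 -1.0
r 147.6 azi to C 39.9 tool a 39.4 wrench rel 30.5 torque z [-0.09  0.05 -0.06] tiltz 0.033 -0.031
t 17.52 p [ 534.7 -126.6   53.5] zyaw -140.6 x [-0.045  0.003 -0.999] F [ 0.3  0.2 -2.5] gap 0.244 j7 -1.0
tilt back-axis z 0.033 side -0.031
jaw est [640.6 -37.4] wyaw world 38.0 rel box 30.5
head 184 z 0.1098 lat mid -3.7 max al -30.1
shank 131 z 0.11 lat mid 0.3 max al -68.3
lprong 30 z 0.1126 lat mid 26.6 max al 14.7
rprong 38 z 0.1098 lat mid -29.4 max al 16.5
dog n 82 dir rel 61.4 far 60.0
dog? [331 281  11  11  63] dir rel 66.0 0.064 0.036
dog? [339 304   3   4   8] dir rel -13.8 0.055 0.035
```

View pics/kt.png

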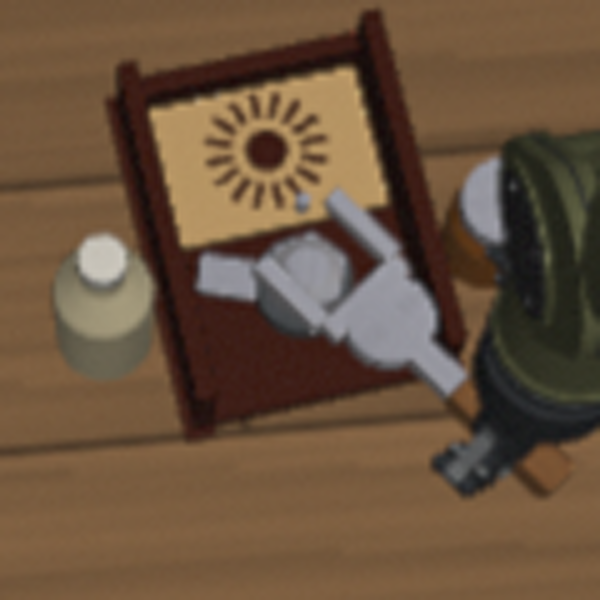

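Call:
servo_tool --commands '[[[6,-1,-2],0],[[7,0,-2],0],[[7,0,-2],0],[[0,0,0],0]]'

```text
time: 18.12
ee_pos: [0.5375, -0.119, 0.0319]
tool_rot: [1.786, 0.676, -1.868]
wrist_force: [0.6, -0.7, -2.8]
finger_gap: 0.239
```

```bash
python3 orb.py;  python3 look.py l; python3 rel.py l 38
```

```text
t 18.12 p [ 537.5 -119.    31.9] zyaw -140.4 x [-0.046  0.003 -0.999] F [ 0.6 -0.7 -2.8] gap 0.239 j7 -1.02
r 140.6 azi to C 38.2 tool a 39.6 wrench rel 30.7 torque z [-0.11  0.06  0.06] tiltz 0.033 -0.032
t 18.12 p [ 537.5 -119.    31.9] zyaw -140.4 x [-0.046  0.003 -0.999] F [ 0.6 -0.7 -2.8] gap 0.239 j7 -1.02
tilt back-axis z 0.033 side -0.032
jaw est [643.1 -29.3] wyaw world 38.2 rel box 30.7
head 175 z 0.0876 lat mid 1.9 max al -30.2
shank 133 z 0.0914 lat mid 1.2 max al -68.6
lprong 47 z 0.09 lat mid 29.7 max al 20.9
rprong 29 z 0.089 lat mid -26.7 max al 22.2
dog n 77 dir rel 60.6 far 60.0
```

View pics/lt.png

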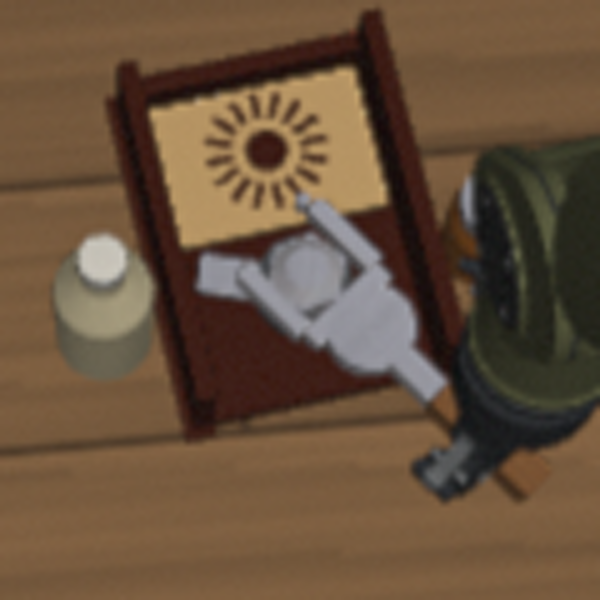

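Call:
servo_tool --commands '[[[0,4.4,0.5],-1.5],[[0,4.4,0.5],-1.5],[[0,0,0],0]]'

```text
time: 18.6
ee_pos: [0.5437, -0.1282, 0.0327]
tool_rot: [1.753, 0.718, -1.829]
wrist_force: [-0.3, 0.1, -2.0]
finger_gap: 0.242
```

```bash
python3 orb.py;  python3 look.py m; python3 rel.py m 41
```

```text
t 18.6 p [ 543.7 -128.2   32.7] zyaw -137.2 x [-0.043  0.002 -0.999] F [-0.3  0.1 -2. ] gap 0.242 j7 -0.97
r 141.9 azi to C 42.7 tool a 42.8 wrench rel 33.9 torque z [-0.12  0.07 -0.02] tiltz 0.03 -0.031
t 18.6 p [ 543.7 -128.2   32.7] zyaw -137.2 x [-0.043  0.002 -0.999] F [-0.3  0.1 -2. ] gap 0.242 j7 -0.97
tilt back-axis z 0.03 side -0.031
jaw est [644.2 -33. ] wyaw world 41.4 rel box 33.9
head 178 z 0.0888 lat mid -1.9 max al -30.0
shank 159 z 0.3188 lat mid -0.3 max al -68.2
lprong 45 z 0.0905 lat mid 27.8 max al 21.2
rprong 48 z 0.0886 lat mid -28.7 max al 20.9
dog n 84 dir rel 58.6 far 61.0
```

View pics/mt.png

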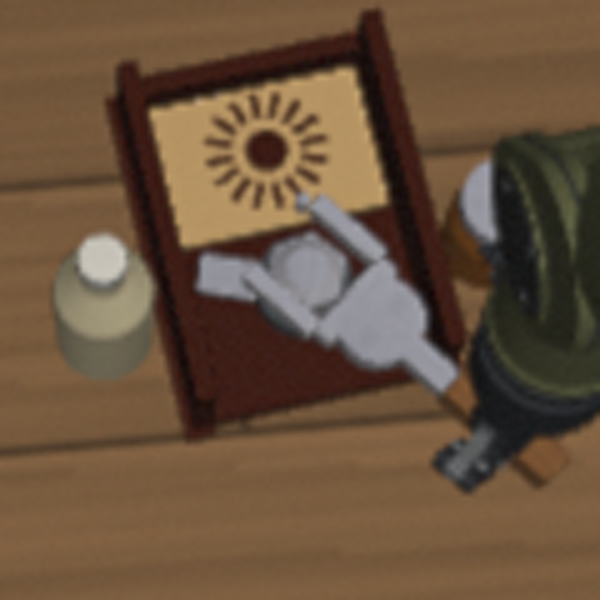

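Call:
servo_tool --commands '[[[6,0,0],0],[[6,0,0],0],[[5,0,0],0],[[0,0,0],0]]'

```text
time: 19.2
ee_pos: [0.5424, -0.1273, 0.0142]
tool_rot: [1.753, 0.719, -1.83]
wrist_force: [-0.4, 0.1, -2.3]
finger_gap: 0.242
```

```bash
python3 orb.py;  python3 look.py n; python3 rel.py n 41
```

```text
t 19.2 p [ 542.4 -127.3   14.2] zyaw -137.2 x [-0.044  0.003 -0.999] F [-0.4  0.1 -2.3] gap 0.242 j7 -0.98
r 142.3 azi to C 42.1 tool a 42.8 wrench rel 33.9 torque z [-0.2   0.01 -0.07] tiltz 0.031 -0.032
t 19.2 p [ 542.4 -127.3   14.2] zyaw -137.2 x [-0.044  0.003 -0.999] F [-0.4  0.1 -2.3] gap 0.242 j7 -0.98
tilt back-axis z 0.031 side -0.032
jaw est [642.9 -32. ] wyaw world 41.4 rel box 33.9
head 170 z 0.0704 lat mid -0.7 max al -30.0
shank 157 z 0.2994 lat mid -0.2 max al -68.5
lprong 45 z 0.073 lat mid 28.3 max al 19.8
rprong 36 z 0.072 lat mid -27.3 max al 21.6
dog n 81 dir rel 61.7 far 60.0
```

Entered without contact. Down the rest, then the second stroke.

Call:
servo_tool --commands '[[[5,0,-1],0],[[4,0,-1],0],[[0,0,0],0]]'

```text
time: 19.68
ee_pos: [0.544, -0.1259, 0.0052]
tool_rot: [1.754, 0.718, -1.829]
wrist_force: [0.6, -0.5, -2.0]
finger_gap: 0.241
```

Call:
servo_tool --commands '[[[0,-14.6,-0.8],6],[[0,-14.6,-0.8],6],[[0,-14.6,-0.8],6],[[0,-14.6,-0.8],6]]'

```text
time: 20.18
ee_pos: [0.5139, -0.0756, 0.0065]
tool_rot: [2.011, 0.335, -2.099]
wrist_force: [1.2, 0.7, -2.8]
finger_gap: 0.239
```

```bash
python3 orb.py; python3 look.py o; python3 dog.py o
```

```text
t 20.18 p [513.9 -75.6   6.5] zyaw -161.9 x [-0.043  0.002 -0.999] F [ 1.2  0.7 -2.8] gap 0.239 j7 -1.32
r 141.0 azi to C 18.0 tool a 18.1 wrench rel 9.2 torque z [0.06 0.04 0.24] tiltz 0.04 -0.015
t 20.18 p [513.9 -75.6   6.5] zyaw -161.9 x [-0.043  0.002 -0.999] F [ 1.2  0.7 -2.8] gap 0.239 j7 -1.32
tilt back-axis z 0.04 side -0.015
jaw est [645.1 -31.1] wyaw world 16.7 rel box 9.2
dog? [333 283  12  11  70] dir rel 53.5 0.061 0.036
dog? [339 303   3   5   9] dir rel -13.1 0.056 0.036
```

View pics/os.png

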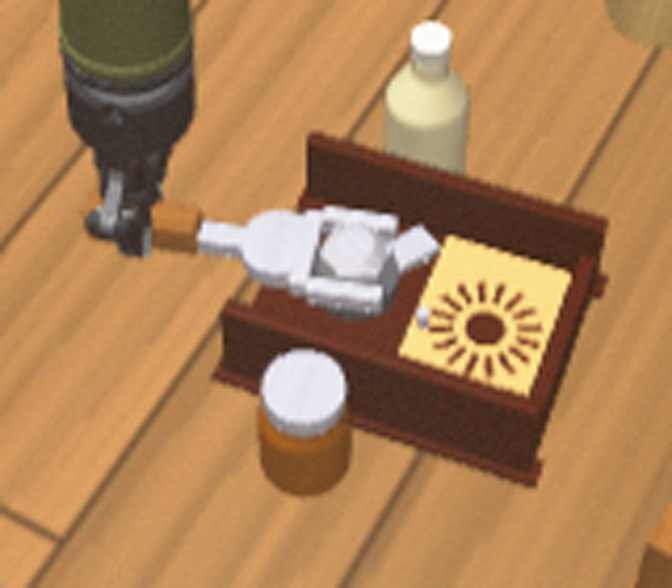

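Call:
servo_tool --commands '[[[0,-14.6,-0.9],6],[[0,-14.6,-0.9],6],[[0,-14.6,-0.9],6],[[0,-14.6,-0.9],6],[[0,-14.6,-0.9],6]]'

```text
time: 20.9
ee_pos: [0.5094, -0.0029, 0.0069]
tool_rot: [-2.064, 0.22, 2.163]
wrist_force: [0.3, -1.0, -2.0]
finger_gap: 0.238
```

Call:
servo_tool --commands '[[[0,-14.6,-0.9],6],[[0,0,0],0]]'

```text
time: 21.15
ee_pos: [0.513, 0.0114, 0.0068]
tool_rot: [-2.007, 0.324, 2.107]
wrist_force: [-0.4, 0.1, -2.0]
finger_gap: 0.242
```

```bash
python3 orb.py; python3 look.py p; python3 dog.py p
```

```text
t 21.15 p [513.   11.4   6.8] zyaw 162.3 x [-0.048  0.003 -0.999] F [-0.4  0.1 -2. ] gap 0.242 j7 -1.78
r 141.8 azi to C -17.8 tool a -17.7 wrench rel -26.6 torque z [0.17 0.07 0.02] tiltz 0.047 0.012
t 21.15 p [513.   11.4   6.8] zyaw 162.3 x [-0.048  0.003 -0.999] F [-0.4  0.1 -2. ] gap 0.242 j7 -1.78
tilt back-axis z 0.047 side 0.012
jaw est [645.5 -29. ] wyaw world -19.1 rel box -26.6
dog? [336 293  11   8  75] dir rel 18.7 0.061 0.036
dog? [339 303   3   5  10] dir rel -13.0 0.055 0.036
```

View pics/ps.png

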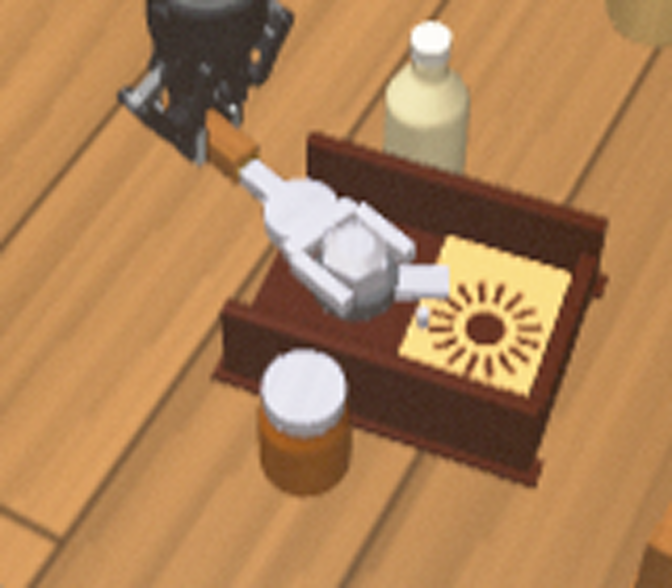

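Call:
servo_tool --commands '[[[0,-7.4,-0.4],3],[[0,-7.4,-0.4],3],[[0,-7.4,-0.4],3]]'

```text
time: 21.62
ee_pos: [0.5214, 0.0322, 0.0065]
tool_rot: [-1.912, 0.474, 2.012]
wrist_force: [-0.9, 0.2, -1.3]
finger_gap: 0.239
```

Call:
servo_tool --commands '[[[0,-5,-0.3],2],[[0,-3,0],1]]'

```text
time: 21.88
ee_pos: [0.5252, 0.0393, 0.0064]
tool_rot: [-1.879, 0.525, 1.979]
wrist_force: [-1.6, -1.1, -1.4]
finger_gap: 0.241
```

```bash
python3 orb.py; python3 look.py q; python3 dog.py q
```

```text
t 21.88 p [525.2  39.3   6.4] zyaw 150.0 x [-0.05   0.005 -0.999] F [-1.6 -1.1 -1.4] gap 0.241 j7 -1.94
r 142.0 azi to C -30.1 tool a -30.0 wrench rel -38.9 torque z [-0.04  0.18  0.02] tiltz 0.046 0.021
t 21.88 p [525.2  39.3   6.4] zyaw 150.0 x [-0.05   0.005 -0.999] F [-1.6 -1.1 -1.4] gap 0.241 j7 -1.94
tilt back-axis z 0.046 side 0.021
jaw est [646.  -28.6] wyaw world -31.4 rel box -38.9
dog? [335 295  12  12  82] dir rel 5.5 0.061 0.036
```

View pics/qs.png

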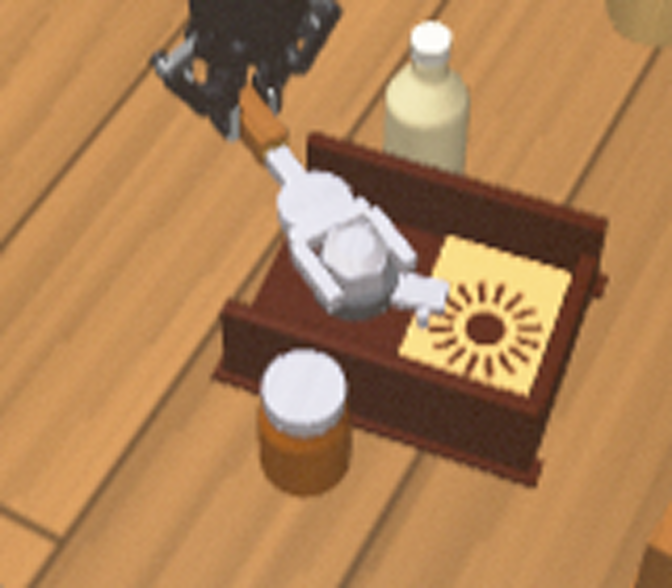

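Call:
servo_tool --commands '[[[0,-4,0],1.5],[[0,-3,0],1],[[0,0,0],0]]'

```text
time: 22.35
ee_pos: [0.5287, 0.0446, 0.0062]
tool_rot: [-1.852, 0.567, 1.95]
wrist_force: [-1.5, -0.6, -0.9]
finger_gap: 0.239
```

```bash
python3 orb.py; python3 look.py r; python3 dog.py r
```

```text
t 22.35 p [528.7  44.6   6.2] zyaw 147.3 x [-0.051  0.005 -0.999] F [-1.5 -0.6 -0.9] gap 0.239 j7 -1.97
r 141.7 azi to C -32.7 tool a -32.7 wrench rel -41.6 torque z [-0.01  0.2   0.18] tiltz 0.045 0.024
t 22.35 p [528.7  44.6   6.2] zyaw 147.3 x [-0.051  0.005 -0.999] F [-1.5 -0.6 -0.9] gap 0.239 j7 -1.97
tilt back-axis z 0.045 side 0.024
jaw est [646.2 -28.8] wyaw world -34.1 rel box -41.6
dog? [335 295  12  13  88] dir rel 3.9 0.061 0.036
```

View pics/rs.png

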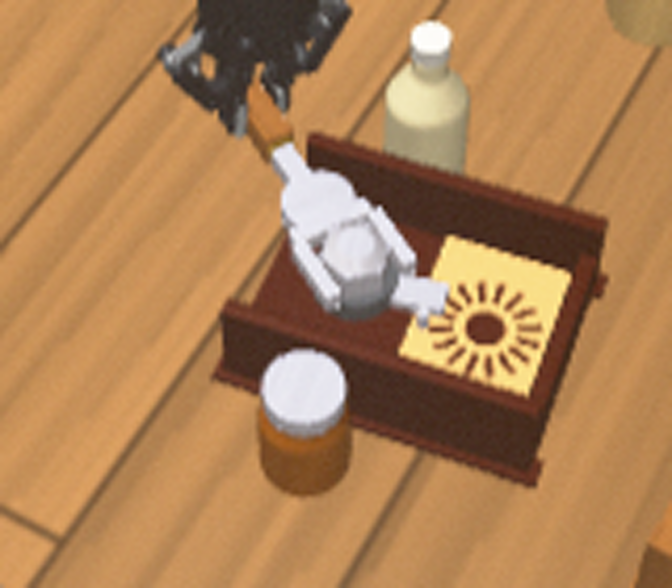

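The wrench is near the wall limit and I felt no hard stop. I'll lift off and take a third stroke from the next hex position, which should meet the pin at about +24°, well clear of the walls.

Call:
servo_tool --commands '[[[0,14.6,0],-6],[[0,5,0],-2],[[-6,0,1],0],[[-20,0,1],0],[[-24,0,0],0]]'

```text
time: 23.08
ee_pos: [0.5197, 0.0301, 0.0571]
tool_rot: [-1.932, 0.438, 2.037]
wrist_force: [0.1, 0.0, -2.3]
finger_gap: 0.237
```

```bash
python3 orb.py; python3 look.py s; python3 dog.py s
```

```text
t 23.07 p [519.7  30.1  57.1] zyaw 155.3 x [-0.051  0.007 -0.999] F [ 0.1  0.  -2.3] gap 0.237 j7 -1.88
r 142.6 azi to C -25.8 tool a -24.7 wrench rel -33.6 torque z [0.09 0.03 0.06] tiltz 0.05 0.015
t 23.07 p [519.7  30.1  57.1] zyaw 155.3 x [-0.051  0.007 -0.999] F [ 0.1  0.  -2.3] gap 0.237 j7 -1.88
tilt back-axis z 0.05 side 0.015
jaw est [646.2 -26.2] wyaw world -26.1 rel box -33.6
dog? [335 295  12  10  81] dir rel 5.6 0.061 0.036
dog? [339 305   3   3   7] dir rel -14.4 0.056 0.035
```

View pics/ss.png

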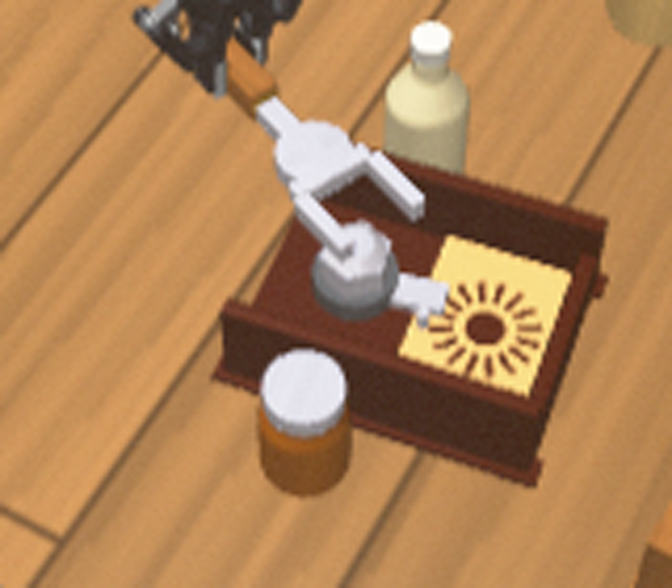

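Call:
servo_tool --commands '[[[0,23,-1.2],-9],[[0,23,-1.2],-9],[[0,23,-1.2],-9],[[0,23,-1.2],-9],[[0,23,-1.2],-9]]'

```text
time: 23.8
ee_pos: [0.5168, -0.0788, 0.0556]
tool_rot: [1.974, 0.413, -2.061]
wrist_force: [0.5, 0.3, -3.2]
finger_gap: 0.238
```

Call:
servo_tool --commands '[[[0,23,0],-9],[[0,23,0],-9],[[0,3,0],-3],[[0,0,0],0]]'

```text
time: 24.3
ee_pos: [0.54, -0.1248, 0.0511]
tool_rot: [1.75, 0.739, -1.823]
wrist_force: [-1.1, -0.1, -3.7]
finger_gap: 0.239
```

```bash
python3 orb.py; python3 look.py u; python3 rel.py u 41
```

```text
t 24.3 p [ 540.  -124.8   51.1] zyaw -136.5 x [-0.046  0.012 -0.999] F [-1.1 -0.1 -3.7] gap 0.239 j7 -0.93
r 142.4 azi to C 40.7 tool a 43.5 wrench rel 34.6 torque z [-0.09  0.1  -0.04] tiltz 0.025 -0.04
t 24.3 p [ 540.  -124.8   51.1] zyaw -136.5 x [-0.046  0.012 -0.999] F [-1.1 -0.1 -3.7] gap 0.239 j7 -0.93
tilt back-axis z 0.025 side -0.04
jaw est [639.4 -28.3] wyaw world 42.1 rel box 34.6
head 183 z 0.1081 lat mid 4.2 max al -30.6
shank 151 z 0.1101 lat mid 1.3 max al -68.8
lprong 29 z 0.112 lat mid 31.1 max al 18.3
rprong 22 z 0.1087 lat mid -25.2 max al 20.9
dog n 80 dir rel 3.4 far 64.0
```

View pics/ut.png

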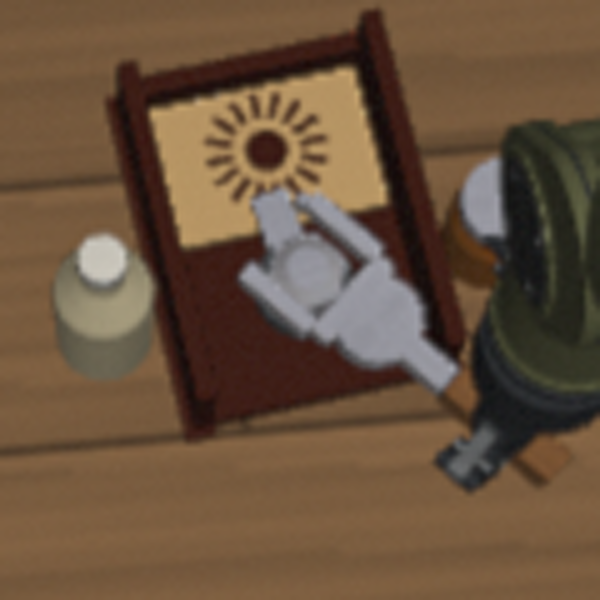

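Call:
servo_tool --commands '[[[6,2,-0.5],0],[[6,1.5,-0.5],0],[[6,0.5,0],0],[[0,0,0],0]]'

```text
time: 24.9
ee_pos: [0.5421, -0.1251, 0.0314]
tool_rot: [1.748, 0.74, -1.824]
wrist_force: [0.7, 0.5, -2.3]
finger_gap: 0.24
```

```bash
python3 orb.py; python3 look.py v; python3 rel.py v 41.5
```

```text
t 24.9 p [ 542.1 -125.1   31.4] zyaw -136.5 x [-0.047  0.012 -0.999] F [ 0.7  0.5 -2.3] gap 0.24 j7 -0.93
r 141.0 azi to C 41.3 tool a 43.5 wrench rel 34.6 torque z [-0.08  0.04  0.04] tiltz 0.026 -0.041
t 24.9 p [ 542.1 -125.1   31.4] zyaw -136.5 x [-0.047  0.012 -0.999] F [ 0.7  0.5 -2.3] gap 0.24 j7 -0.93
tilt back-axis z 0.026 side -0.041
jaw est [641.3 -28.4] wyaw world 42.1 rel box 34.6
head 176 z 0.0881 lat mid 2.4 max al -30.0
shank 162 z 0.3197 lat mid 1.5 max al -68.8
lprong 37 z 0.0907 lat mid 31.1 max al 21.0
rprong 25 z 0.0894 lat mid -26.4 max al 22.2
dog n 79 dir rel 5.0 far 64.0
```

View pics/vt.png

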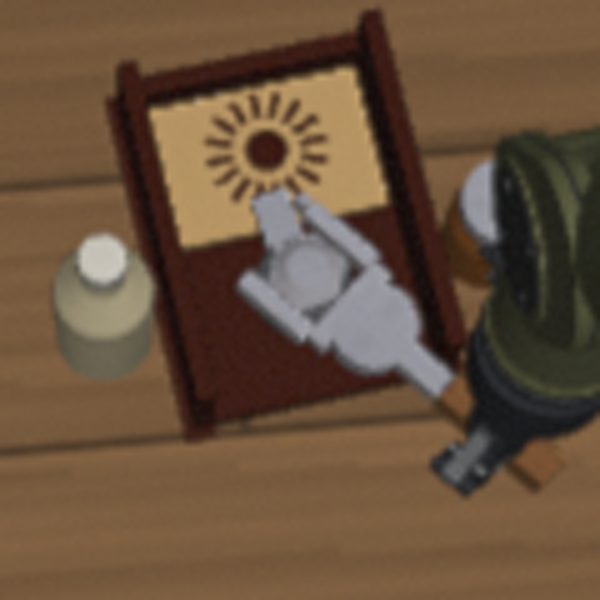

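Call:
servo_tool --commands '[[[0,1.7,0.8],0],[[0,1.5,0],0],[[0,0,0],0]]'

```text
time: 25.38
ee_pos: [0.5447, -0.1285, 0.0323]
tool_rot: [1.75, 0.739, -1.822]
wrist_force: [0.6, -0.0, -2.9]
finger_gap: 0.241
```

```bash
python3 orb.py; python3 look.py w; python3 rel.py w 41.5
```

```text
t 25.38 p [ 544.7 -128.5   32.3] zyaw -136.5 x [-0.045  0.012 -0.999] F [ 0.6 -0.  -2.9] gap 0.241 j7 -0.93
r 141.3 azi to C 43.1 tool a 43.5 wrench rel 34.6 torque z [-0.12  0.    0.  ] tiltz 0.025 -0.039
t 25.38 p [ 544.7 -128.5   32.3] zyaw -136.5 x [-0.045  0.012 -0.999] F [ 0.6 -0.  -2.9] gap 0.241 j7 -0.93
tilt back-axis z 0.025 side -0.039
jaw est [644.  -31.9] wyaw world 42.1 rel box 34.6
head 177 z 0.0889 lat mid -0.6 max al -30.1
shank 154 z 0.3164 lat mid -0.0 max al -68.0
lprong 43 z 0.0923 lat mid 28.3 max al 20.3
rprong 50 z 0.0892 lat mid -28.3 max al 21.9
dog n 79 dir rel 3.4 far 64.0
```

Call:
servo_tool --commands '[[[6,0.3,0],0],[[6,0.3,0],0],[[5,0,0],0],[[0,0,0],0]]'

```text
time: 25.98
ee_pos: [0.5438, -0.1284, 0.0137]
tool_rot: [1.749, 0.74, -1.823]
wrist_force: [0.5, 1.0, -2.8]
finger_gap: 0.238
```

```bash
python3 orb.py; python3 look.py x; python3 rel.py x 41.5
```

```text
t 25.98 p [ 543.8 -128.4   13.7] zyaw -136.5 x [-0.046  0.012 -0.999] F [ 0.5  1.  -2.8] gap 0.238 j7 -0.93
r 142.0 azi to C 42.8 tool a 43.5 wrench rel 34.6 torque z [-0.01  0.06  0.05] tiltz 0.025 -0.04
t 25.98 p [ 543.8 -128.4   13.7] zyaw -136.5 x [-0.046  0.012 -0.999] F [ 0.5  1.  -2.8] gap 0.238 j7 -0.93
tilt back-axis z 0.025 side -0.04
jaw est [643.  -31.7] wyaw world 42.1 rel box 34.6
head 169 z 0.0708 lat mid -1.2 max al -30.1
shank 147 z 0.0781 lat mid -0.2 max al -68.5
lprong 43 z 0.0721 lat mid 28.0 max al 20.2
rprong 41 z 0.0698 lat mid -27.8 max al 21.8
dog n 85 dir rel 3.4 far 64.0
```

Call:
servo_tool --commands '[[[5,0,-1],0],[[3,0,-1],0],[[0,0,0],0]]'

```text
time: 26.45
ee_pos: [0.5457, -0.1268, 0.0058]
tool_rot: [1.75, 0.739, -1.821]
wrist_force: [0.5, -0.0, -2.9]
finger_gap: 0.243
```

Call:
servo_tool --commands '[[[0,-9.8,-0.4],4],[[0,-9.8,-0.4],4],[[0,-5,-0.2],2]]'

```text
time: 26.82
ee_pos: [0.531, -0.1075, 0.0068]
tool_rot: [1.863, 0.589, -1.939]
wrist_force: [0.0, -0.1, -2.6]
finger_gap: 0.241
```

```bash
python3 orb.py
```

```text
t 26.82 p [ 531.  -107.5    6.8] zyaw -146.8 x [-0.043  0.012 -0.999] F [ 0.  -0.1 -2.6] gap 0.241 j7 -1.08
r 139.3 azi to C 32.8 tool a 33.2 wrench rel 24.3 torque z [-0.06  0.1   0.03] tiltz 0.03 -0.033
```

Call:
servo_tool --commands '[[[0,-5,0],2],[[0,-5,0],2]]'

```text
time: 27.08
ee_pos: [0.5261, -0.099, 0.0073]
tool_rot: [1.908, 0.524, -1.984]
wrist_force: [0.2, -0.2, -3.4]
finger_gap: 0.243
```

```bash
python3 orb.py
```

```text
t 27.07 p [526.1 -99.    7.3] zyaw -151.0 x [-0.042  0.011 -0.999] F [ 0.2 -0.2 -3.4] gap 0.243 j7 -1.14
r 139.1 azi to C 28.8 tool a 29.0 wrench rel 20.1 torque z [-0.33 -0.04  0.16] tiltz 0.031 -0.03
```

Call:
servo_tool --commands '[[[0,-4,0],1.5],[[0,0,0],0]]'

```text
time: 27.32
ee_pos: [0.5248, -0.0954, 0.0074]
tool_rot: [1.924, 0.499, -1.999]
wrist_force: [1.1, 0.2, -3.7]
finger_gap: 0.24
```

```bash
python3 orb.py; python3 look.py y; python3 dog.py y
```

```text
t 27.32 p [524.8 -95.4   7.4] zyaw -152.6 x [-0.041  0.011 -0.999] F [ 1.1  0.2 -3.7] gap 0.24 j7 -1.16
r 138.5 azi to C 27.2 tool a 27.4 wrench rel 18.5 torque z [-0.18  0.09  0.22] tiltz 0.031 -0.028
t 27.32 p [524.8 -95.4   7.4] zyaw -152.6 x [-0.041  0.011 -0.999] F [ 1.1  0.2 -3.7] gap 0.24 j7 -1.16
tilt back-axis z 0.031 side -0.028
jaw est [647. -30.] wyaw world 26.0 rel box 18.5
dog? [335 295  12  13  87] dir rel 4.0 0.061 0.036
```

View pics/yt.png

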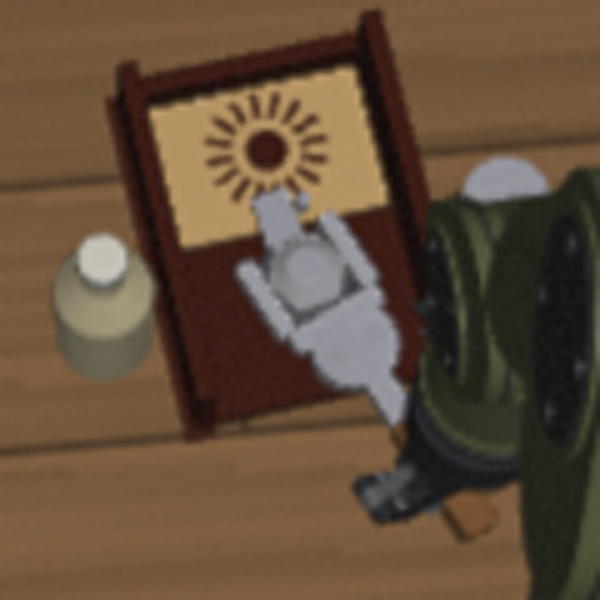

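Call:
servo_tool --commands '[[[0,-5,0],2],[[0,-5,0],2]]'

```text
time: 27.68
ee_pos: [0.5217, -0.0871, 0.0077]
tool_rot: [1.968, 0.431, -2.04]
wrist_force: [4.9, -1.6, -5.5]
finger_gap: 0.239
```

```bash
python3 orb.py
```

```text
t 27.68 p [521.7 -87.1   7.7] zyaw -156.7 x [-0.038  0.01  -0.999] F [ 4.9 -1.6 -5.5] gap 0.239 j7 -1.22
r 137.8 azi to C 23.5 tool a 23.3 wrench rel 14.4 torque z [-0.64 -0.43  0.84] tiltz 0.031 -0.024
```

Call:
servo_tool --commands '[[[0,-5,0],2],[[0,-2,0],1]]'

```text
time: 27.92
ee_pos: [0.5199, -0.0805, 0.0078]
tool_rot: [2.0, 0.379, -2.07]
wrist_force: [2.5, -2.9, -5.8]
finger_gap: 0.239
```

```bash
python3 orb.py; python3 look.py z; python3 dog.py z; python3 rel.py z 22
```

```text
t 27.93 p [519.9 -80.5   7.8] zyaw -159.7 x [-0.036  0.009 -0.999] F [ 2.5 -2.9 -5.8] gap 0.239 j7 -1.26
r 137.0 azi to C 20.8 tool a 20.3 wrench rel 11.4 torque z [-0.81 -0.16  1.18] tiltz 0.031 -0.021
t 27.93 p [519.9 -80.5   7.8] zyaw -159.7 x [-0.036  0.009 -0.999] F [ 2.5 -2.9 -5.8] gap 0.239 j7 -1.26
tilt back-axis z 0.031 side -0.021
jaw est [649.2 -30.9] wyaw world 18.9 rel box 11.4
dog? [335 295  12  12  85] dir rel 4.6 0.061 0.036
head 165 z 0.0637 lat mid -0.2 max al -30.2
shank 46 z 0.0621 lat mid 3.0 max al -68.3
lprong 47 z 0.0658 lat mid 27.5 max al 27.3
rprong 48 z 0.0646 lat mid -28.3 max al 25.2
dog n 76 dir rel 4.8 far 61.0
```

View pics/zt.png

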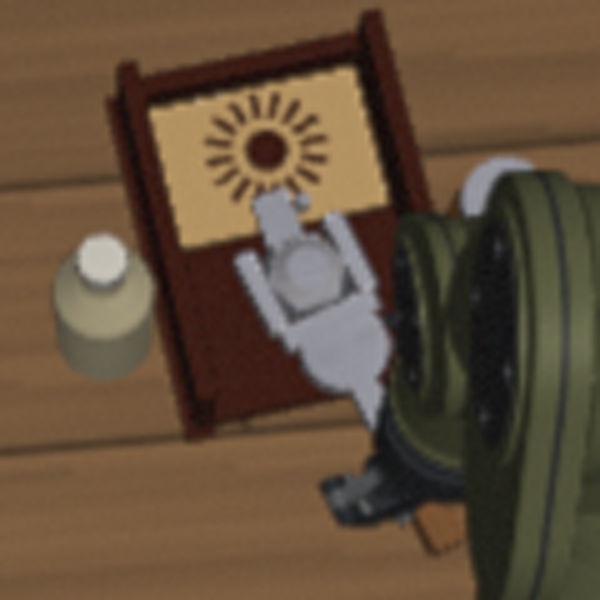

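View pics/zs.png

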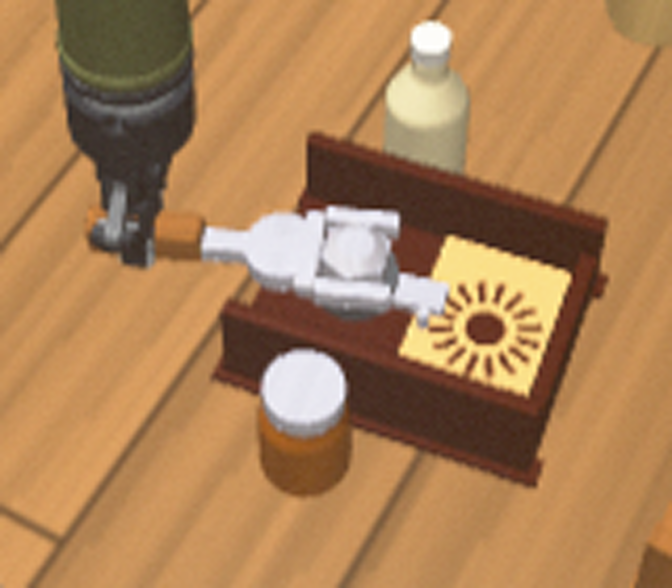

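Torque climbed to about 1.2 Nm (0.25 while turning) and the dog held still at about 4–5°: it's against the stop. I'll back off and lift.

Call:
servo_tool --commands '[[[0,12,0],-5],[[0,12,0.5],-5],[[0,0,2],0]]'

```text
time: 28.4
ee_pos: [0.5294, -0.1, 0.0074]
tool_rot: [1.907, 0.543, -1.962]
wrist_force: [7.1, 1.8, -8.5]
finger_gap: 0.239
```

```bash
python3 orb.py; python3 look.py a2; python3 rel.py a2 31; python3 dog.py a2
```

```text
t 28.4 p [ 529.4 -100.     7.4] zyaw -149.9 x [-0.032  0.015 -0.999] F [ 7.1  1.8 -8.5] gap 0.239 j7 -1.13
r 136.7 azi to C 29.8 tool a 30.1 wrench rel 21.2 torque z [-0.67 -0.95 -0.12] tiltz 0.02 -0.029
t 28.4 p [ 529.4 -100.     7.4] zyaw -149.9 x [-0.032  0.015 -0.999] F [ 7.1  1.8 -8.5] gap 0.239 j7 -1.13
tilt back-axis z 0.02 side -0.029
jaw est [648.4 -29. ] wyaw world 28.7 rel box 21.2
head 166 z 0.0628 lat mid 0.2 max al -30.2
shank 81 z 0.0634 lat mid 0.1 max al -68.2
lprong 44 z 0.0668 lat mid 27.3 max al 25.1
rprong 47 z 0.0647 lat mid -28.8 max al 25.5
dog n 84 dir rel 11.1 far 63.0
dog? [336 294  11   8  78] dir rel 13.9 0.061 0.036
dog? [339 303   3   4  11] dir rel -12.1 0.055 0.036
```

View pics/a2t.png

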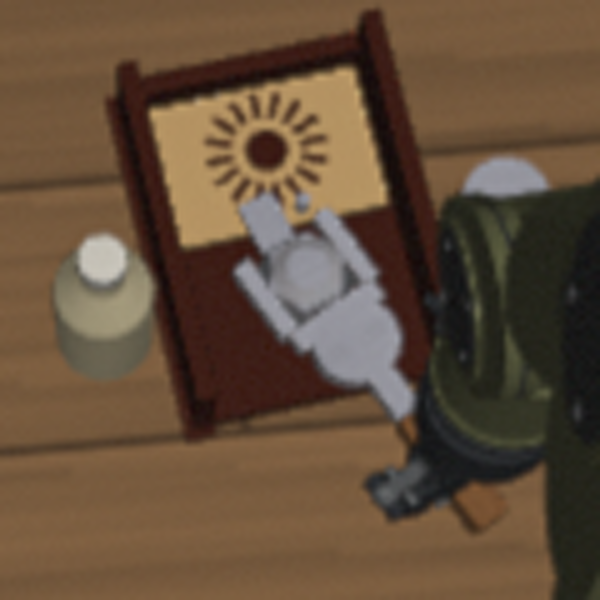

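The throat jammed on a hex corner because the wrench sat too far forward (r = 137 mm against 141 mm before), and it dragged the dog back to about 12–14°. I'll draw the wrench back a few mm and redo the stroke at the right radius.

Call:
servo_tool --commands '[[[0,-2,3],1],[[0,-2,3],1],[[0,0,0],0]]'

```text
time: 28.88
ee_pos: [0.5271, -0.0944, 0.0076]
tool_rot: [1.944, 0.51, -1.98]
wrist_force: [2.0, -1.9, -7.3]
finger_gap: 0.237
```

```bash
python3 orb.py; python3 look.py b2; python3 rel.py b2 29; python3 dog.py b2
```

```text
t 28.88 p [527.1 -94.4   7.6] zyaw -152.3 x [-0.024  0.021 -0.999] F [ 2.  -1.9 -7.3] gap 0.237 j7 -1.16
r 136.0 azi to C 27.3 tool a 27.7 wrench rel 18.8 torque z [-1.    0.13 -0.02] tiltz 0.011 -0.03
t 28.88 p [527.1 -94.4   7.6] zyaw -152.3 x [-0.024  0.021 -0.999] F [ 2.  -1.9 -7.3] gap 0.237 j7 -1.16
tilt back-axis z 0.011 side -0.03
jaw est [649.  -28.6] wyaw world 26.3 rel box 18.8
head 163 z 0.0632 lat mid 1.2 max al -30.1
shank 70 z 0.0614 lat mid 0.7 max al -68.4
lprong 43 z 0.0653 lat mid 27.5 max al 26.5
rprong 48 z 0.0628 lat mid -28.6 max al 25.7
dog n 85 dir rel 8.9 far 61.0
dog? [336 294  11   9  75] dir rel 11.6 0.061 0.036
dog? [339 304   3   3   9] dir rel -13.5 0.056 0.037
```

Call:
servo_tool --commands '[[[0,-10,4],4],[[0,-8,6],3],[[0,0,6],0]]'

```text
time: 29.35
ee_pos: [0.5218, -0.0793, 0.0099]
tool_rot: [2.049, 0.397, -2.021]
wrist_force: [10.3, 3.2, -7.5]
finger_gap: 0.234
```

```bash
python3 orb.py; python3 look.py c2; python3 rel.py c2 23; python3 dog.py c2
```

```text
t 29.35 p [521.8 -79.3   9.9] zyaw -159.4 x [ 0.009  0.027 -1.   ] F [10.3  3.2 -7.5] gap 0.234 j7 -1.24
r 134.7 azi to C 20.5 tool a 20.6 wrench rel 11.7 torque z [ 0.61 -1.59  0.22] tiltz -0.018 -0.023
t 29.35 p [521.8 -79.3   9.9] zyaw -159.4 x [ 0.009  0.027 -1.   ] F [10.3  3.2 -7.5] gap 0.234 j7 -1.24
tilt back-axis z -0.018 side -0.023
jaw est [650.8 -28.9] wyaw world 19.2 rel box 11.7
head 162 z 0.0638 lat mid 0.4 max al -30.1
shank 54 z 0.0621 lat mid 2.4 max al -68.3
lprong 46 z 0.0641 lat mid 27.4 max al 26.4
rprong 45 z 0.064 lat mid -28.3 max al 24.9
dog n 85 dir rel 3.9 far 61.0
dog? [335 295  12  13  87] dir rel 3.7 0.061 0.036
```

View pics/c2t.png

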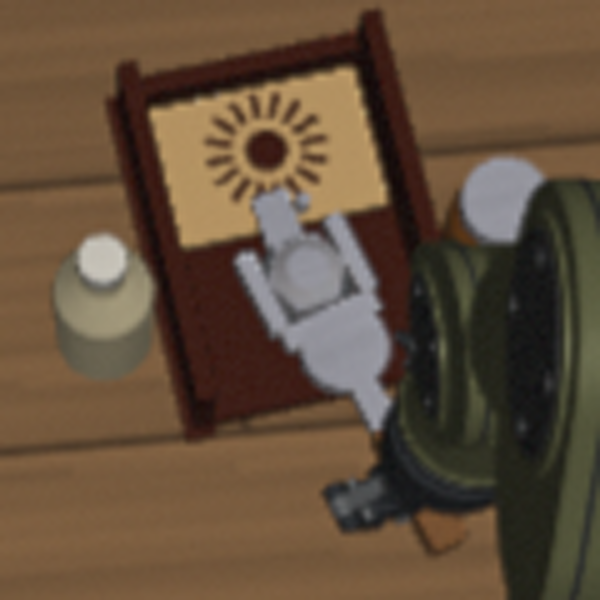

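Call:
servo_tool --commands '[[[-4,0,-2],0],[[-6,0,0],0],[[-8,0,0],0]]'

```text
time: 29.82
ee_pos: [0.5244, -0.0783, 0.028]
tool_rot: [2.051, 0.398, -2.022]
wrist_force: [7.0, 2.0, -11.0]
finger_gap: 0.237
```

```bash
python3 orb.py; python3 look.py d2; python3 rel.py d2 23; python3 dog.py d2
```

```text
t 29.82 p [524.4 -78.3  28. ] zyaw -159.4 x [ 0.009  0.029 -1.   ] F [  7.   2. -11.] gap 0.237 j7 -1.24
r 132.0 azi to C 20.6 tool a 20.6 wrench rel 11.7 torque z [-0.2  -0.43  0.04] tiltz -0.019 -0.024
t 29.82 p [524.4 -78.3  28. ] zyaw -159.4 x [ 0.009  0.029 -1.   ] F [  7.   2. -11.] gap 0.237 j7 -1.24
tilt back-axis z -0.019 side -0.024
jaw est [653.5 -28.1] wyaw world 19.2 rel box 11.7
head 167 z 0.0695 lat mid 0.3 max al -30.1
shank 49 z 0.0729 lat mid 1.5 max al -68.0
lprong 43 z 0.065 lat mid 27.5 max al 26.0
rprong 46 z 0.063 lat mid -28.0 max al 24.4
dog n 88 dir rel 3.9 far 62.0
dog? [335 295  12  13  86] dir rel 2.8 0.061 0.036
```

View pics/d2s.png

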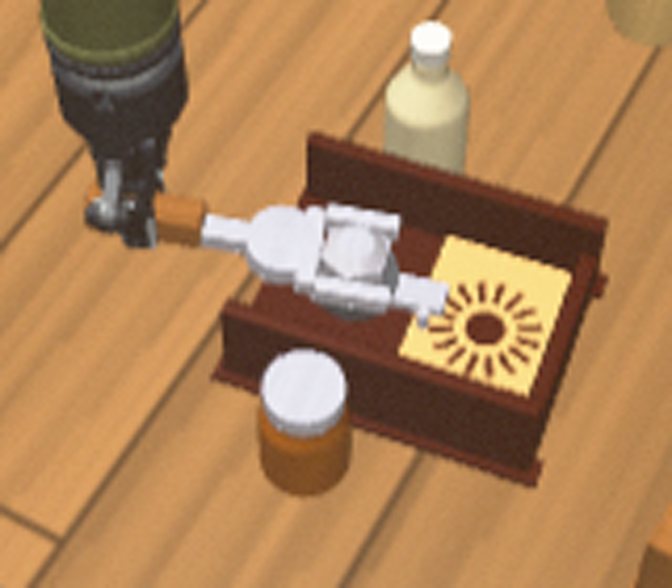

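Call:
servo_tool --commands '[[[4,0,12],0],[[3,0,15],0]]' --grip 0 --squeeze 120

```text
time: 30.18
ee_pos: [0.5264, -0.0785, 0.0248]
tool_rot: [2.1, 0.405, -1.962]
wrist_force: [24.3, 9.6, -11.7]
finger_gap: 0.236
```

```bash
python3 orb.py; python3 look.py e2; python3 rel.py e2 20; python3 dog.py e2
```

```text
t 30.18 p [526.4 -78.5  24.8] zyaw -159.0 x [ 0.06   0.039 -0.997] F [ 24.3   9.6 -11.7] gap 0.236 j7 -1.23
r 130.2 azi to C 20.9 tool a 21.0 wrench rel 12.1 torque z [ 1.64 -4.2  -0.27] tiltz -0.07 -0.015
t 30.18 p [526.4 -78.5  24.8] zyaw -159.0 x [ 0.06   0.039 -0.997] F [ 24.3   9.6 -11.7] gap 0.236 j7 -1.23
tilt back-axis z -0.07 side -0.015
jaw est [655.1 -27.2] wyaw world 19.6 rel box 12.1
head 163 z 0.0681 lat mid -1.4 max al -30.2
shank 60 z 0.0702 lat mid -1.7 max al -68.1
lprong 41 z 0.0665 lat mid 27.9 max al 25.2
rprong 49 z 0.0644 lat mid -28.1 max al 25.9
dog n 80 dir rel 4.2 far 62.0
dog? [336 295  11  12  81] dir rel 4.6 0.061 0.036
```

View pics/e2t.png

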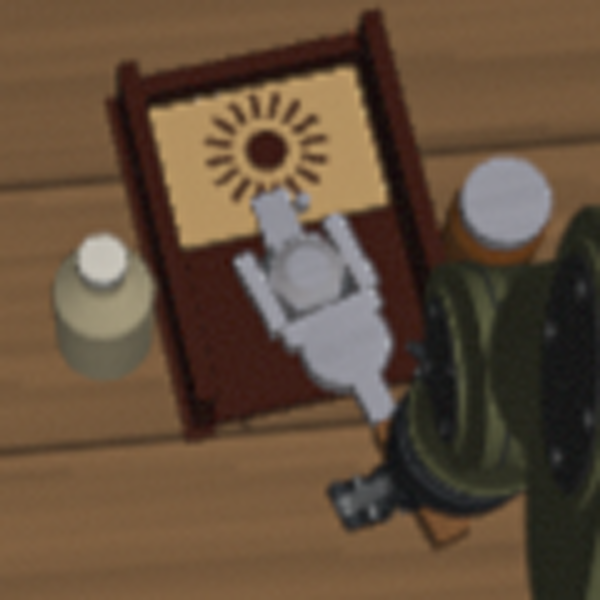

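The wrench is wedged, turned about 22° off the flats, and neither a 26 N pull nor tilting frees it. Turning anticlockwise would drag the dog off home. Turning clockwise past the corners works against the stop, so the dog can't leave it. First I'll level the tool again.

Call:
servo_tool --commands '[[[8,0,-10],0],[[8,0,-12],0],[[0,0,-8],0]]'

```text
time: 30.65
ee_pos: [0.5229, -0.078, 0.0094]
tool_rot: [2.047, 0.393, -2.031]
wrist_force: [-8.2, -2.9, 8.5]
finger_gap: 0.235
```

```bash
python3 orb.py; python3 look.py f2; python3 rel.py f2 20; python3 dog.py f2
```

```text
t 30.65 p [522.9 -78.    9.4] zyaw -159.7 x [ 0.003  0.028 -1.   ] F [-8.2 -2.9  8.5] gap 0.235 j7 -1.25
r 133.3 azi to C 20.2 tool a 20.3 wrench rel 11.4 torque z [-0.4   0.63  0.49] tiltz -0.012 -0.025
t 30.65 p [522.9 -78.    9.4] zyaw -159.7 x [ 0.003  0.028 -1.   ] F [-8.2 -2.9  8.5] gap 0.235 j7 -1.25
tilt back-axis z -0.012 side -0.025
jaw est [652.2 -28.3] wyaw world 18.9 rel box 11.4
head 159 z 0.0636 lat mid -1.2 max al -30.2
shank 51 z 0.0624 lat mid 0.0 max al -68.1
lprong 46 z 0.066 lat mid 27.5 max al 26.4
rprong 50 z 0.0645 lat mid -28.4 max al 26.5
dog n 79 dir rel 4.0 far 61.0
dog? [335 295  12  12  89] dir rel 4.0 0.061 0.036
```

Call:
servo_tool --commands '[[[0,-11,0],5],[[0,-11,0],5],[[0,-11,0],5]]'

```text
time: 31.12
ee_pos: [0.5127, -0.0459, 0.0133]
tool_rot: [2.189, 0.137, -2.178]
wrist_force: [-0.6, 2.3, -4.2]
finger_gap: 0.233
```

```bash
python3 orb.py; python3 look.py g3; python3 rel.py g3 8; python3 dog.py g3
```

```text
t 31.12 p [512.7 -45.9  13.3] zyaw -174.4 x [ 0.004  0.027 -1.   ] F [-0.6  2.3 -4.2] gap 0.233 j7 -1.43
r 136.0 azi to C 5.9 tool a 5.6 wrench rel -3.3 torque z [0.29 0.36 1.14] tiltz -0.006 -0.027
t 31.12 p [512.7 -45.9  13.3] zyaw -174.4 x [ 0.004  0.027 -1.   ] F [-0.6  2.3 -4.2] gap 0.233 j7 -1.43
tilt back-axis z -0.006 side -0.027
jaw est [650.4 -30.6] wyaw world 4.2 rel box -3.3
head 99 z 0.0657 lat mid 11.0 max al -30.3
shank 17 z 0.0649 lat mid 6.1 max al -68.2
lprong 40 z 0.0644 lat mid 27.1 max al 23.7
rprong 28 z 0.0643 lat mid -28.5 max al 24.3
dog n 86 dir rel 4.3 far 64.0
dog? [335 295  12  13  84] dir rel 3.4 0.061 0.036
```

View pics/g3s.png

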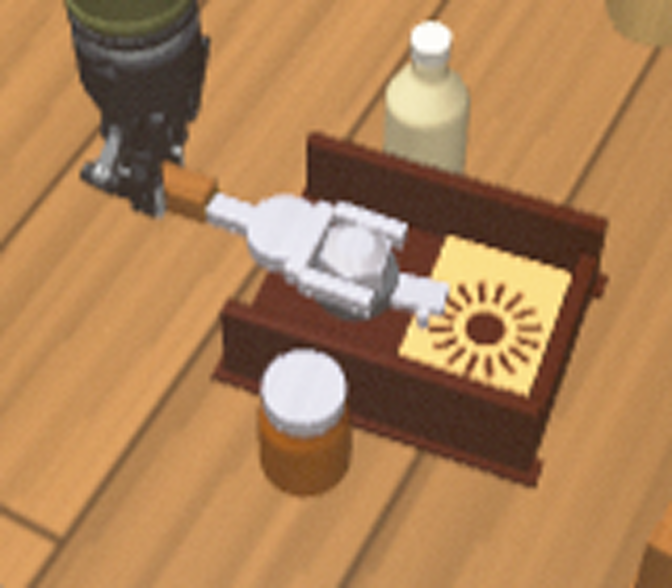

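Call:
servo_tool --commands '[[[0,-11,0],5],[[0,-11,0],5],[[0,-8,0],3]]'

```text
time: 31.6
ee_pos: [0.5086, -0.0121, 0.0147]
tool_rot: [-2.134, 0.104, 2.144]
wrist_force: [-0.6, 0.3, -2.2]
finger_gap: 0.235
```

```bash
python3 orb.py; python3 look.py h3; python3 rel.py h3 -6; python3 dog.py h3
```

```text
t 31.6 p [508.6 -12.1  14.7] zyaw 172.6 x [-0.002  0.033 -0.999] F [-0.6  0.3 -2.2] gap 0.235 j7 -1.59
r 140.8 azi to C -8.1 tool a -7.4 wrench rel -16.3 torque z [-0.01  0.21  0.03] tiltz 0.007 -0.032
t 31.6 p [508.6 -12.1  14.7] zyaw 172.6 x [-0.002  0.033 -0.999] F [-0.6  0.3 -2.2] gap 0.235 j7 -1.59
tilt back-axis z 0.007 side -0.032
jaw est [646.2 -28.4] wyaw world -8.8 rel box -16.3
head 1 z 0.0585 lat mid 29.2 max al -37.1
lprong 12 z 0.0643 lat mid 31.0 max al 19.3
dog n 35 dir rel 2.8 far 61.0
dog? [335 295  12  13  84] dir rel 3.7 0.061 0.036
```

View pics/h3s.png

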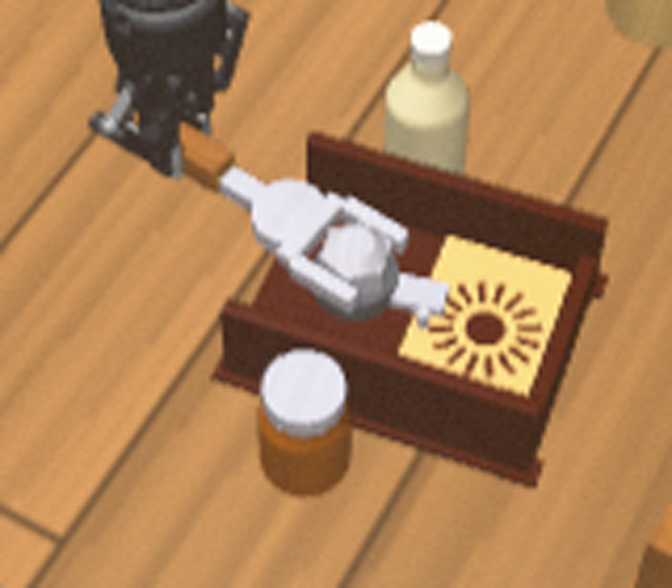

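It is free now: forces are near zero and the dog is still home. I'll centre the wrench on the flats and lift straight off.

Call:
servo_tool --commands '[[[0,-8,0],4],[[0,-7,0],3],[[-5,0,0],0]]'

```text
time: 32.08
ee_pos: [0.51, 0.0031, 0.0206]
tool_rot: [-2.065, 0.224, 2.084]
wrist_force: [1.0, 2.5, -3.4]
finger_gap: 0.233
```

```bash
python3 orb.py; python3 look.py i3; python3 dog.py i3
```

```text
t 32.08 p [510.    3.1  20.6] zyaw 165.8 x [-0.005  0.034 -0.999] F [ 1.   2.5 -3.4] gap 0.233 j7 -1.67
r 142.4 azi to C -14.3 tool a -14.2 wrench rel -23.1 torque z [0.54 0.19 0.34] tiltz 0.013 -0.032
t 32.08 p [510.    3.1  20.6] zyaw 165.8 x [-0.005  0.034 -0.999] F [ 1.   2.5 -3.4] gap 0.233 j7 -1.67
tilt back-axis z 0.013 side -0.032
jaw est [644.7 -29.3] wyaw world -15.6 rel box -23.1
dog? [335 295  12  12  91] dir rel 3.5 0.061 0.037
```

Call:
servo_tool --commands '[[[-12,0,0],0],[[-18,0,0],0],[[-20,0,0],0]]'

```text
time: 32.55
ee_pos: [0.5099, -0.0021, 0.0728]
tool_rot: [-2.064, 0.23, 2.083]
wrist_force: [0.7, 0.6, -2.6]
finger_gap: 0.234
```

```bash
python3 orb.py; python3 look.py j3; python3 dog.py j3
```

```text
t 32.55 p [509.9  -2.1  72.8] zyaw 165.6 x [-0.005  0.032 -0.999] F [ 0.7  0.6 -2.6] gap 0.234 j7 -1.68
r 141.3 azi to C -12.2 tool a -14.4 wrench rel -23.3 torque z [ 0.05  0.09 -0.02] tiltz 0.013 -0.03
t 32.55 p [509.9  -2.1  72.8] zyaw 165.6 x [-0.005  0.032 -0.999] F [ 0.7  0.6 -2.6] gap 0.234 j7 -1.68
tilt back-axis z 0.013 side -0.03
jaw est [644.5 -35. ] wyaw world -15.8 rel box -23.3
dog? [335 295  12  13  86] dir rel 3.8 0.061 0.036
```

View pics/j3s.png

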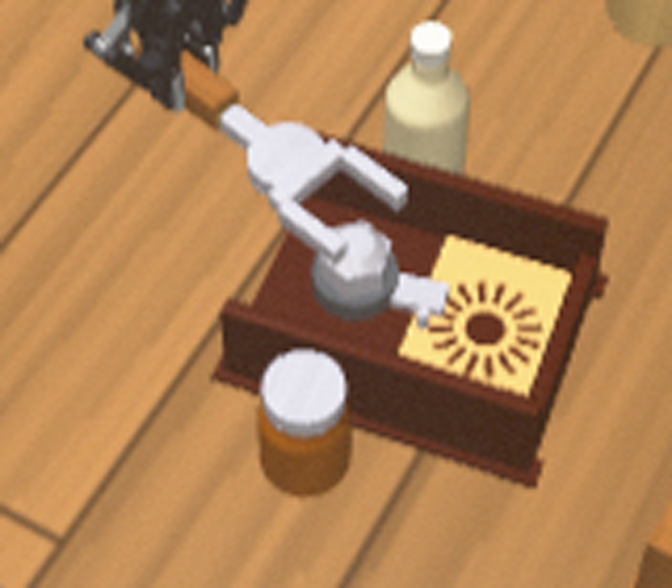

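```bash
python3 - <<'E'
from h import *
for r in plan([.495,0,.165],165.6,2): print(r)
o,M,zy=st()
E
```

```text
[[-45.4, -0.4, 8.8], np.float64(-0.02)]
[[-45.4, -0.4, 8.8], np.float64(-0.02)]
```

Call:
servo_tool --commands '[[[-45,0,8],0],[[-50,0,8],0],[[0,0,0],0]]'

```text
time: 33.02
ee_pos: [0.4954, -0.0042, 0.1707]
tool_rot: [-2.066, 0.238, 2.077]
wrist_force: [0.2, -0.3, -2.5]
finger_gap: 0.235
```

```bash
python3 - <<'E'
from h import *
show()
for r in plan([.445,.2,.165],-179,5): print(r)
E
```

```text
t 33.02 p [495.4  -4.2 170.7] zyaw 165.2 x [-0.001  0.03  -1.   ] F [ 0.2 -0.3 -2.5] gap 0.235 j7 -1.72
[[2.4, -36.9, 20.1], np.float64(-3.15)]
[[2.4, -37.9, 18.1], np.float64(-3.15)]
[[2.4, -38.9, 16.0], np.float64(-3.15)]
[[2.4, -39.7, 13.8], np.float64(-3.15)]
[[2.4, -40.4, 11.6], np.float64(-3.15)]
```

Call:
servo_tool --commands '[[[0,-37,20],-3],[[0,-38,18],-3],[[0,-39,16],-3],[[0,-40,14],-3],[[0,-40,12],-3]]'

```text
time: 33.65
ee_pos: [0.4446, 0.1977, 0.1711]
tool_rot: [-2.202, -0.021, 2.214]
wrist_force: [0.6, 1.0, -2.6]
finger_gap: 0.231
```

Call:
servo_tool --commands '[[[0,0,0],0],[[0,0,0],0]]'

```text
time: 33.9
ee_pos: [0.4425, 0.2, 0.1687]
tool_rot: [-2.201, -0.026, 2.221]
wrist_force: [-0.1, -1.0, -2.7]
finger_gap: 0.235
```

```bash
python3 - <<'E'
from h import *
show(); M=st()[1]; print('tilts',M[2,2].round(3),M[2,1].round(3))
f=ctrl.grab_frame('wrist'); save(f,'wk.png'); P=wpts(f)
for uv in [(317,40),(317,100),(317,150),(317,200),(317,225),(300,40),(334,40)]: print(uv,(P[uv[1],uv[0]]*1000).round(1))
E
```

```text
t 33.9 p [442.5 200.  168.7] zyaw -179.9 x [-0.009  0.022 -1.   ] F [-0.1 -1.  -2.7] gap 0.235 j7 -1.93
tilts 0.009 -0.022
(317, 40) [551.1 199.7 219. ]
(317, 100) [530.  199.6 219.4]
(317, 150) [512.7 199.6 220.1]
(317, 200) [495.1 199.6 221. ]
(317, 225) [485.5 199.6 220. ]
(300, 40) [551.1 205.4 219.4]
(334, 40) [551.  194.  219.6]
```

View pics/wk.png

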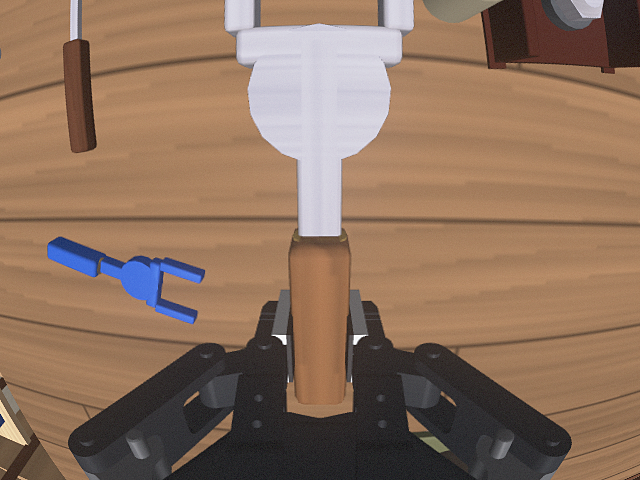

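The wrist view shows the wrench held level, with clear bench below and nothing near it but the blue look-alike (125,275) well to the left. I'll lower it about 200 mm.

Call:
servo_tool --commands '[[[45,0,0],0],[[45,0,0],0],[[45,0,0],0],[[35,0,0],0],[[0,0,0],0]]'

```text
time: 34.58
ee_pos: [0.4469, 0.1974, -0.0061]
tool_rot: [-2.201, -0.009, 2.208]
wrist_force: [-1.0, 0.6, -1.8]
finger_gap: 0.239
```

```bash
python3 -c "
from h import *
show()"
```

```text
t 34.58 p [446.9 197.4  -6.1] zyaw 179.3 x [-0.003  0.021 -1.   ] F [-1.   0.6 -1.8] gap 0.239 j7 -1.89
```

Call:
servo_tool --commands '[[[14,0,0],0],[[8,0,0],0],[[4,0,0],0],[[0,0,0],0]]'

```text
time: 35.08
ee_pos: [0.4501, 0.1975, -0.0305]
tool_rot: [-2.206, -0.008, 2.199]
wrist_force: [-0.6, 0.5, -2.6]
finger_gap: 0.233
```

```bash
python3 -c "
from h import *
show()
f=ctrl.grab_frame('wrist'); P=wpts(f)
for uv in [(317,40),(317,100),(317,150),(317,200),(317,225),(317,280),(250,45),(385,45)]: print(uv,(P[uv[1],uv[0]]*1000).round(1))"
```

```text
t 35.08 p [450.1 197.5 -30.5] zyaw 179.1 x [ 0.003  0.022 -1.   ] F [-0.6  0.5 -2.6] gap 0.233 j7 -1.88
(317, 40) [558.1 195.4  21.5]
(317, 100) [537.1 195.7  21.4]
(317, 150) [519.8 196.   21.7]
(317, 200) [501.9 196.2  21.6]
(317, 225) [492.4 196.4  21.1]
(317, 280) [476.7 196.3  34.2]
(250, 45) [557.2 218.   22.6]
(385, 45) [556.4 172.5  21.8]
```

Call:
servo_tool --commands '[[[3,0,0],0],[[2,0,0],0],[[1.5,0,0],0],[[0,0,0],0]]'

```text
time: 35.62
ee_pos: [0.4509, 0.1982, -0.0349]
tool_rot: [-2.208, -0.01, 2.196]
wrist_force: [0.6, -0.2, -2.3]
finger_gap: 0.234
```

```bash
python3 -c "
from h import *
show()
f=ctrl.grab_frame('wrist'); P=wpts(f)
for uv in [(317,40),(317,100),(317,150),(317,200),(317,225),(317,280),(250,45),(385,45)]: print(uv,(P[uv[1],uv[0]]*1000).round(1))"
```

```text
t 35.62 p [450.9 198.2 -34.9] zyaw 179.2 x [ 0.006  0.024 -1.   ] F [ 0.6 -0.2 -2.3] gap 0.234 j7 -1.88
(317, 40) [558.6 196.   17.9]
(317, 100) [537.7 196.3  18.9]
(317, 150) [520.5 196.6  18.7]
(317, 200) [502.5 196.9  17.2]
(317, 225) [493.4 197.   17.7]
(317, 280) [477.4 196.9  30.1]
(250, 45) [557.9 218.8  18.2]
(385, 45) [557.  173.2  18.4]
```

Call:
servo_tool --commands '[[[1.5,0,0],0],[[1,0,0],0],[[0,0,0],0]]'

```text
time: 36.05
ee_pos: [0.4511, 0.1983, -0.0349]
tool_rot: [-2.209, -0.011, 2.194]
wrist_force: [-0.2, 0.1, -2.2]
finger_gap: 0.235
```

Call:
servo_tool --commands '[[[0,0,0],0],[[0,0,0],0],[[0,0,0],0],[[0,0,0],0],[[0,0,0],0]]' --grip 1

```text
time: 36.67
ee_pos: [0.4519, 0.1986, -0.0354]
tool_rot: [-2.211, -0.011, 2.192]
wrist_force: [0.0, 0.5, -0.5]
finger_gap: 1.003
```

```bash
python3 -c "
from h import *
show()
f=ctrl.grab_frame('wrist'); save(f,'wl.png')"
```

```text
t 36.67 p [451.9 198.6 -35.4] zyaw 179.1 x [ 0.008  0.025 -1.   ] F [ 0.   0.5 -0.5] gap 1.003 j7 -1.88
```

View pics/wl.png

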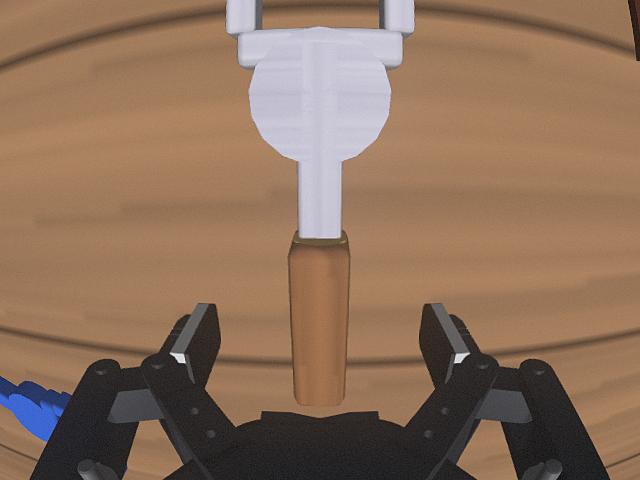

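The handle is released at (319,320), with the fingers open either side. I'll go straight up and check.

Call:
servo_tool --commands '[[[-30,0,0],0],[[-50,0,0],0],[[-60,0,0],0],[[-60,0,0],0],[[-40,20,0],0]]'

```text
time: 37.35
ee_pos: [0.448, 0.1733, 0.2082]
tool_rot: [-2.206, -0.013, 2.201]
wrist_force: [1.0, 0.3, 0.8]
finger_gap: 1.002
```

Call:
servo_tool --commands '[[[0,55,0],0],[[0,55,0],0],[[0,55,0],0],[[0,55,0],0],[[0,55,0],0]]'

```text
time: 37.98
ee_pos: [0.4486, -0.1046, 0.2051]
tool_rot: [-2.222, -0.03, 2.191]
wrist_force: [1.5, 0.7, 1.2]
finger_gap: 0.997
```

Call:
servo_tool --commands '[[[0,55,0],0],[[0,55,0],0],[[0,0,0],0]]'

```text
time: 38.35
ee_pos: [0.4463, -0.2235, 0.2018]
tool_rot: [-2.219, -0.017, 2.187]
wrist_force: [-1.0, 0.9, -0.5]
finger_gap: 1.0
```

```bash
python3 look.py fin; python3 dog.py fin; python3 - <<'E'
from h import *
t=dict(np.load('fint.npz')); save(t,'fint_full.png'); s=dict(np.load('fins.npz')); save(s,'fins_full.png')
P=pts(t); hsv=cv2.cvtColor(t['pixels'],cv2.COLOR_RGB2HSV)
c=np.array([.6475,-.032]);
k=(P[...,2]>.031)&(P[...,2]<.0405)&(hsv[...,1]<60)
r=P[...,:2]-c; rr=np.hypot(r[...,0],r[...,1]); k&=(rr>.034)&(rr<.064)
a=np.degrees(np.arctan2(r[...,1],r[...,0]))[k]-7.5; print('top dog',len(a),np.median(a))
E
```

```text
t 38.35 p [ 446.3 -223.5  201.8] zyaw 179.4 x [ 0.014  0.026 -1.   ] F [-1.   0.9 -0.5] gap 1.0 j7 -1.09
tilt back-axis z -0.014 side -0.026
jaw est [ 584.8 -223.3] wyaw world -2.0 rel box -9.5
dog? [335 295  12  13  84] dir rel 3.9 0.062 0.036
top dog 67 4.500482590208209
```

View pics/fint_full.png

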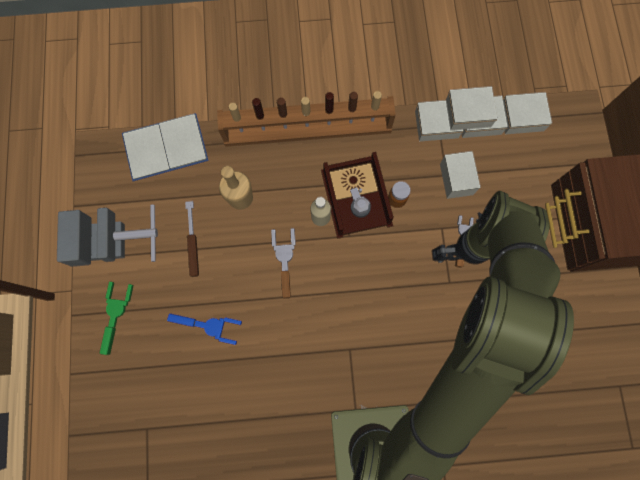

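View pics/fint.png

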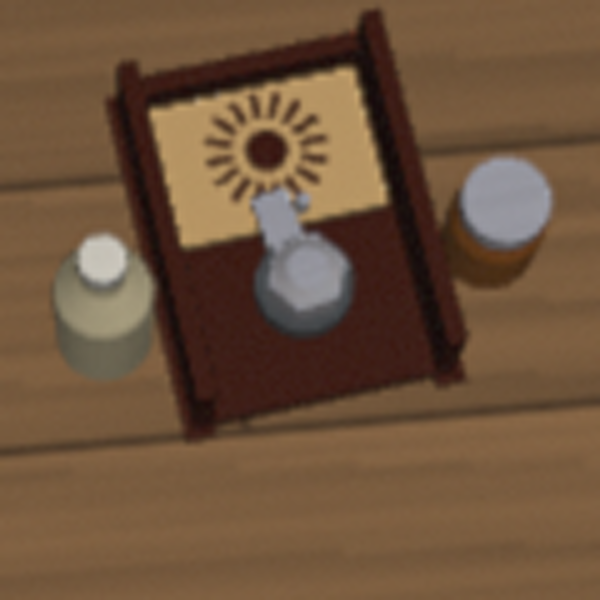

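View pics/fins.png

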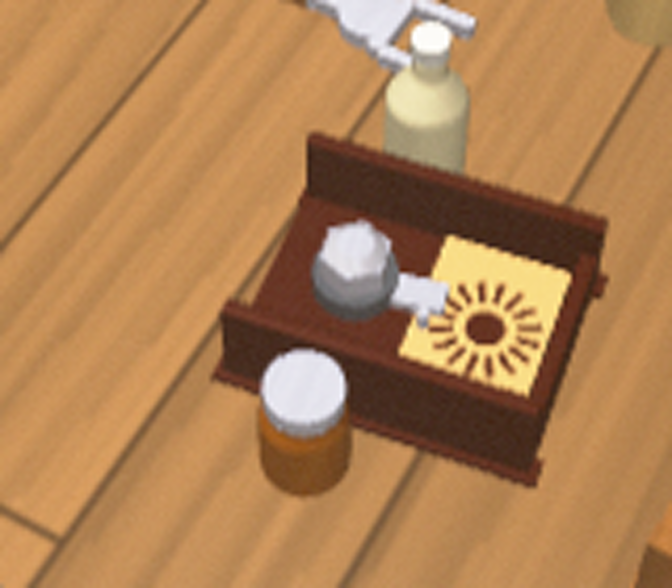

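The dog lies over the inlay against the pin, at (275,205) in the crop. The jar and glue haven't moved, and the wrench lies flat at (285,262) in the top view. Handing in.

```bash
python3 -c "
from h import *
P=pts(dict(np.load('fint.npz')))
for u,v in [(285,255),(285,268),(286,285),(275,238),(294,238)]: print((P[v,u]*1000).round(0))
show(); print(ctrl.hand_in())"
```

```text
[533. 191.  18.]
[497. 194.  12.]
[447. 193.  28.]
[588. 216.   6.]
[580. 162.  17.]
t 38.45 p [ 447.  -218.1  201.7] zyaw 179.8 x [ 0.014  0.03  -0.999] F [ 0.1  0.8 -0.9] gap 0.996 j7 -1.09
the job is handed in; nothing more can be done
None
```

The clamp is home: I turned it clockwise in three strokes with the larger wrench until its dog lay over the inlay against the stop pin. The wrench now lies flat on the bench, left of the box and in front of it. I handed in at about 38.5 s with the gripper open and clear of everything.

**Last checks**
- **Dog:** its direction measures 3.9° (scene camera) and 4.5° (top camera), against 6° for home. I put the gap down to pin pixels caught in the mask. At the stop the torque rose to about 1.2 Nm, against about 0.25 Nm while turning.
- **Wrench:** its head top is about 17 mm above the bench and its handle top about 28 mm, so it lies flat.
- **Everything else:** the jar and glue bottle look unmoved, and in the final top picture so do the other loose things it shows. The arm partly hid the small wrench and hid the offcut there.

**What went wrong on the way**
- **First grasp missed:** the reported tool height was about 44 mm lower than the fingertips really were, by both cameras. I corrected for that from then on.
- **First seating:** the wrench landed on top of the hex, so I drew it back a few millimetres and it dropped on.
- **Third stroke jammed:** the wrench wedged on the hex corners, and backing off pulled the dog to about 13°. I turned it home again. A 26 N pull would not free the wrench, so I turned it clockwise over the corners, against the stop, and lifted it off. The dog stayed home after that.

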